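Set up a spindle on vee blocks under the dial gauge

TASK

Set the spindle up on the run-out gauge: slide the movable vee block along its rail until both blocks will carry the spindle's two narrow necks, and lay the spindle down in the two vees (do not drop it) so that it sits level with a block under each neck, either way round. Then take the raised gauge arm by its side bar, bring it over and let it down softly, without letting it fall, until it rests on its stop with the plunger on the thick middle of the spindle, and let go. Leave everything else on the bench where it is.

Things in the scene. Friction and masses are not known exactly. Their poses are not given: they have to be found in the camera images.
- gauge: Run-out gauge, fixed: grey T-shaped base 76 mm wide (x), y from -100 to 145 mm, top at z 16 mm, with a 64 mm wide tail back to x 156 mm carrying a pillar and the arm's hinge. Origin on the bench, straight below where the spindle's middle belongs. x to the back (pillar), y along the rail from the fixed to the sliding block, z up. Yaw at most 0.25 rad.
- spindle_seat (a point): Where the middle of the seated spindle belongs: on the line of both vees, midway between the necks' places, at (0, 0, 59.3) mm in the gauge's frame and with its axes; a seated spindle lies along y. More than 9 mm off along y, a shoulder fouls a block.
- fixed_vee (a point): Point on the axis of a seated spindle over the middle of the fixed vee block, at (0, -60, 59.3) mm in the gauge's frame. Steel block 52 mm wide (x), 18 mm thick (y), top at z 62 mm; its 90 degree vee is 28 mm wide at the top, 14 mm deep. It stands on a dark foot 60 x 38 mm with top at z 30 mm.
- sliding_vee (a point): The same point over the sliding vee block (same block and foot, on the rail): (0, 115 mm - joint value, 59.3 mm) in the gauge's frame. The block can be gripped from above across its 18 mm thickness, fingers before and behind it along the rail; at its middle it is bare from z 30 to 48 mm, beside the vee up to 62 mm.
- carriage (a joint): Slide of the movable vee block, m: 0 at the rail's far (+y) end, grows towards the fixed block, to 0.085 at most. The blocks' centres are 0.175 minus this value apart; the spindle's necks are 0.120 apart, which is 0.055. It moves against about 3 N of friction and stays where it is left.
- dial_arm (a joint): Hinge of the gauge arm, rad: 0 with the arm level, down on its stop; grows as the arm swings up and back. Raised, at 1.88 to 2.05, it leans back, held by its stiff hinge (0.11 N m; stop at 2.1). Lowered below about 1 rad it sinks by its own weight (0.23 kg) unless held.
- gauge_hinge (a point): Middle of the arm's hinge axis, which runs along the gauge's y; at (120, 0, 116) mm in the gauge's frame.
- side_bar (a point): Grip point on the arm's side bar: round, 10 mm thick, parallel to the hinge, 158 mm from it, reaching 40 mm out from the arm's end to the gauge's +y side. With arm angle a it is at (120 - 158 cos a, 26, 116 + 158 sin a) mm in the gauge's frame. Pinch it from above, one finger in front and one behind; it turns between the fingers as the arm swings.
- plunger_end (a point): Round lower end of the dial's sprung plunger under the arm: 120 mm from the hinge along the arm, 46.7 mm below the arm's centre line when free; with the arm level it points straight down. The dial, 45 mm across and 15 mm thick, sits on the arm's upper face above it.
- plunger (a joint): How far the plunger is pushed in, m: 0 free; 0.002 with the arm down on its stop and the spindle seated under it (about 0.3 N); at most 0.008.
- spindle_mid (a point): Middle of the loose steel spindle, on its axis, about its centre of mass; x along it to the hexagonal end. Middle 24 mm thick for x -42 to 42 mm; necks 16 mm thick, 42 to 78 mm either side; hexagon 24 mm across flats, x 78 to 102; thread 12 mm thick, x -98 to -78. 0.35 to 0.65 kg. It starts flat on the bench at the right, axis 12 mm up, kept from rolling by the hexagon.
- spindle: The spindle as a body, same origin and axes as point spindle_mid. Grip it across its thick middle.
- micrometer: Outside micrometer lying on the bench between gauge and spindle, 40 x 120 x 13 mm; leave it alone.
- hex_key: Black hex key lying on the bench behind the gauge's rail, 31 x 78 x 6 mm; leave it alone.
- lens_ring_b: Lens in a white ring with a grip tab, lying on the bench between gauge and spindle, 50 x 42 x 8 mm; leave it alone.
- scope_head: Black instrument head lying on the bench at the spindle's right, 27 x 96 x 28 mm; leave it alone.

How it is judged:
On the way, in this order (a step that is already met when the one before it is completed fails the run):
1. the movable vee block stands 102 to 138 mm from the fixed one, so that both can carry a neck (value of joint carriage between 0.037 and 0.073 m), for 0.2 s.
2. the spindle lies level in both vees, a neck on each block, and is let go (z of spindle_mid in the frame of gauge between 0.0573 and 0.0613 m and x of spindle_mid in the frame of gauge between -0.003 and 0.003 m and y of spindle_mid in the frame of gauge between -0.01 and 0.01 m and angle between the x axis of spindle_mid and the y axis of gauge, either way round below 0.035 rad and angle between spindle_mid's own x axis and vertical between 1.5508 and 1.5908 rad and linear speed of spindle below 0.02 m/s and contact force between the fingers and spindle below 0.05 N), for 0.2 s.
At the end, for the whole second after the job is handed in: Blocks 102 to 138 mm apart. Spindle let go, at rest in both vees: within 10 mm of midway, 3 mm sideways, 2 mm in height; in line within 0.035 rad, level within 0.02. Arm down within 0.03 rad of its stop, plunger pushed in 0.8 to 4 mm. Bystanders moved under 3 cm (all of step 1 and all of step 2 and value of joint dial_arm below 0.03 rad and value of joint plunger between 0.0008 and 0.004 m); the robot touches nothing.
It fails at once if the spindle is dropped: it falls free, faster than 0.6 m/s (about 2 cm) (linear speed of spindle above 0.6 m/s and contact force between the fingers and spindle below 0.05 N).
It fails at once if the gauge arm is let fall: it swings down faster than 5 rad/s (velocity of joint dial_arm below -5 rad/s).
It fails at once if the micrometer, hex key, lens ring or instrument head is moved by more than 3 cm (distance of any of micrometer, hex_key, lens_ring_b, scope_head from where it was at the start of the episode above 0.03 m).
It also fails if it takes over 72 s, if anything falls off the work surface, if the arm or the gripper's body presses on something with over 40 N, if the wrist force passes 120 N, or if a joint passes its speed limit or range.

ROBOT

A 6-joint arm with a two-finger parallel gripper is mounted at the origin on a cart in front of the work surface, level with it; the furniture and walls round the work are solid. World frame = base frame: x ahead of the robot, y to its left, z up, the work surface at z = 0. Lengths are in m, angles in rad, forces in N, time in s.
With the tool pointing down it reaches from about 0.35 to 0.85 m from the base axis. Payload 8.1 kg.
Tool frame: the origin (TCP) lies on the centre line of the jaws, within the pads' length; the fingertips stand 19 mm ahead of it and the grasp point (between the pads) is the TCP (ctrl.nose_length is the distance from the TCP to the fingertips, in m); z points along the fingers, y is the direction in which the jaws open and shut (so a half turn about z gives the same grasp; the last joint's range is limited). The gripper opens to 93 mm and grips with 3 to 60 N. Pads are 15 mm wide; open, the fingers measure 128 mm over their backs; the gripper's body (75 mm by 188 mm) begins 65 mm behind the grasp point.
Start: joints at [1.244, 0.13, 1.488, -0, 1.523, -0.085], TCP at [0.144, 0.583, 0.238] pointing down, gripper open.
Joint ranges: [-2.96, 2.96], [-0.89, 2.26], [0.02, 2.5], [-1.34, 4.48], [0, 2.73], [-2.66, 2.66]. Speed limits (rad/s): [2.39, 2.39, 2.79, 3.14, 3.14, 3.14].

INTERFACE

Orientations are given as [roll, pitch, yaw] about the fixed x, y, z axes, in that order (R = Rz(yaw) Ry(pitch) Rx(roll)).
In Python, from station import ctrl, cams gives the robot as it stands.
- The arm moves only by the tool jog_arm, never from a script. Its argument "targets" is a list of rows, each an object of numbers: "x", "y", "z": the shift along the tool's x, y, z in mm; "twist": the turn about the tool's z in degrees; "hand": the closure in counts, from 0 (fully open) to 255 (shut). A call has 1 to 10 rows; each row shifts and turns the commanded pose from where the row before left it, along the tool's axes as they then stand; what a row does not reach is not made up. A row lasts 1/10 s, in which the tool goes at most 50 mm and 8.59 degrees, less where a joint would pass 70% of its speed; a pose out of reach is approached as far as the arm can. A call is refused whole if a number of a shift passes 50 or a number of a turn 8.59, either way. A call with a gripper value outside its range is refused whole. The fingers move at their own pace and stop on an object; "grip_force" is the grip in N (left out, the last holds). Time passes only in rows, so rows that do not move let the fingers close. It gives the time, the measured TCP pose, the force and the opening at its end, in the units of the state.
- ctrl.get_state(): the state, without advancing time (a new reading comes with each control period).
- cams.capture(name): name is "scene" or "side" or "wrist"; returns the picture (400x640x3 uint8, red, green, blue); there is no depth.
- cams.camera_info(name): a dict with "fx", "fy", "cx", "cy" (pixels), "rvec" (rotation vector, rad) and "tvec" (3), from world to camera coordinates, as OpenCV has them. Camera axes: x right, y down, z forward; pixel columns grow to the right and rows downward; lengths in m; the calibration is good to about 2 mm. A picture is of the moment at which its call begins: read the wrist's pose just before it. camera_info takes no time and is no camera call; for the wrist camera it gives the pose at the moment of the call.
- ctrl.close_job(): hands the job in, once; it reports no verdict.
The state is a dict: "t": time; "q": joint angles; "joint_vel": joint speeds; "tau": joint torques, N m; "eef_pos": TCP position; "ee_rot": TCP orientation; "wrist_force": force on the tool from outside, world axes, zero at the start; "torque": the same for the moment, N m; "finger_gap": finger opening in m.
Only numpy, scipy, OpenCV 4.12 (cv2) and the standard library are available. Lean on these libraries where they do the work, as an engineer would, in place of code of your own. Each camera call takes 0.05 s, during which the arm holds its last target.

## Working session

There is one attempt and no reset: what is moved stays moved. The work goes in short steps, Python scripts to look and compute and a tool call to move; the robot and the scene stay as the last step left them, time stands still between calls to the robot, and variables do not carry over. Pictures are saved under pics/ and viewed, and the job is handed in when it is done.

Besides the shell and the picture viewer there is one more tool, called after "Call:" as name(argument=value, ...) on one line, values as JSON. jog_arm: Moves the arm, as the interface text tells. Its arguments: {"type":"object","properties":{"targets":{"type":"array","items":{"type":"object","properties":{"x":{"type":"number"},"y":{"type":"number"},"z":{"type":"number"},"twist":{"type":"number"},"hand":{"type":"number"}}}},"grip_force":{"type":"number"}},"required":["targets"]}

```bash
mkdir -p pics; ls; cat > h.py <<'E'
import numpy as np, cv2
from station import ctrl, cams
from scipy.spatial.transform import Rotation as R
def cap(n,f):
    i=cams.camera_info(n); im=cams.capture(n); cv2.imwrite('pics/'+f,cv2.cvtColor(im,cv2.COLOR_RGB2BGR)); return im,i
def ray(i,u,v):
    Rm=cv2.Rodrigues(np.array(i['rvec'],float))[0]; t=np.array(i['tvec'],float).ravel()
    return -Rm.T@t, Rm.T@np.array([(u-i['cx'])/i['fx'],(v-i['cy'])/i['fy'],1])
def onz(i,u,v,z):
    c,d=ray(i,u,v); return c+d*(z-c[2])/d[2]
def proj(i,P):
    return cv2.projectPoints(np.array(P,float).reshape(-1,3),np.array(i['rvec'],float),np.array(i['tvec'],float),np.array([[i['fx'],0,i['cx']],[0,i['fy'],i['cy']],[0,0,1]]),None)[0].reshape(-1,2)
def tri(i1,p1,i2,p2):
    c1,d1=ray(i1,*p1); c2,d2=ray(i2,*p2)
    A=np.stack([d1,-d2],1); s=np.linalg.lstsq(A,c2-c1,rcond=None)[0]
    a=c1+s[0]*d1;b=c2+s[1]*d2
    return (a+b)/2,np.linalg.norm(a-b)
E
python3 - <<'E'
from h import *
print(ctrl.get_state())
for n in ['scene','side','wrist']:
    im,i=cap(n,n+'0.png'); print(n,i, ray(i,320,200))
E
```

```text
pics
{'t': 0.0, 'q': array([ 1.24360125e+00,  1.31150914e-01,  1.48927800e+00,  6.07367877e-06,
        1.52302412e+00, -8.53987822e-02]), 'joint_vel': array([ 0.00023419, -0.00130634, -0.00028817,  0.00114203, -0.00217208,
       -0.00145918]), 'tau': array([ 1.18017197e-03, -5.59872508e+01, -4.91747725e+01,  7.68468459e-02,
        3.58113565e-02, -9.21874357e-05]), 'eef_pos': array([0.14346804, 0.5820341 , 0.23659426]), 'ee_rot': array([-3.13973957e+00, -1.64725223e-04,  2.89979592e+00]), 'wrist_force': array([-0.32500341,  0.05337737, -0.41470545]), 'torque': array([-0.04275646,  0.02989486, -0.00853199]), 'finger_gap': 0.09297341905540704}
scene {'fx': 492.43270692589124, 'fy': 492.43270692589124, 'cx': 317.80879835286567, 'cy': 189.35923901500712, 'rvec': array([ 2.17258509, -0.50478413,  0.25198931]), 'tvec': array([-0.49919273,  0.15813134,  1.45305435])} (array([-0.02175048, -1.17399126,  1.00341282]), array([ 0.35044158,  0.70166795, -0.62075721]))
side {'fx': 499.35269918043844, 'fy': 499.35269918043844, 'cx': 320.2135530078279, 'cy': 195.61138652629887, 'rvec': array([ 2.0414338 , -0.34607014,  0.22650648]), 'tvec': array([-0.4955381 ,  0.1085565 ,  1.45332576])} (array([ 0.04118777, -1.32100318,  0.78914666]), array([ 0.30193641,  0.82362893, -0.48015332]))
wrist {'fx': 295.8602905843936, 'fy': 295.8602905843936, 'cx': 319.6197545409189, 'cy': 198.64527329374963, 'rvec': array([-2.27205301, -1.78006098, -0.27418604]), 'tvec': array([-0.59865156, -0.03526125,  0.39149348])} (array([0.06116115, 0.60200017, 0.38307871]), array([ 0.29789854, -0.07337849, -0.951785  ]))
```

View pics/scene0.png

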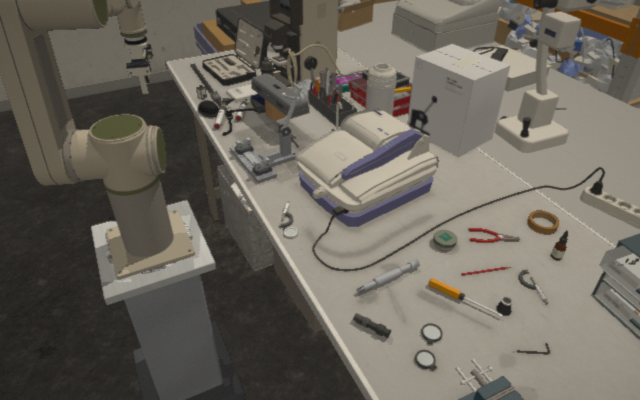

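View pics/side0.png

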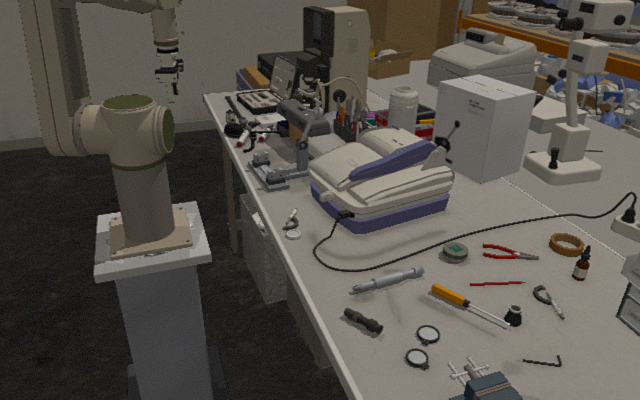

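View pics/wrist0.png

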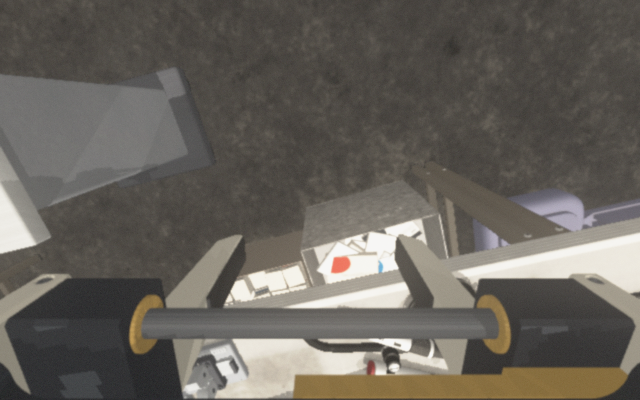

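The scene picture shows the gauge near (265,150), the spindle near (388,277), the micrometer near (287,215), the lens ring at (290,232) and the black head at (371,325). I'll zoom in on these.

```bash
python3 - <<'E'
from h import *
for n,(x0,y0,w,h) in {'scene':(210,100,120,90),'side':(225,90,120,90)}.items():
    im=cv2.imread(f'pics/{n}0.png'); cv2.imwrite(f'pics/{n}0z.png',cv2.resize(im[y0:y0+h,x0:x0+w],None,fx=6.5,fy=6.5,interpolation=cv2.INTER_CUBIC))
for n,(x0,y0,w,h) in {'scene':(340,250,100,75),'side':(340,250,100,75)}.items():
    im=cv2.imread(f'pics/{n}0.png'); cv2.imwrite(f'pics/{n}0s.png',cv2.resize(im[y0:y0+h,x0:x0+w],None,fx=6,fy=6,interpolation=cv2.INTER_CUBIC))
    i=cams.camera_info(n)
    for u,v in [(357,291),(418,265)]: print(n,onz(i,u,v,0.012))
    print(proj(i,[[0,0,0]]),onz(i,265,170,.016))
E
```

```text
scene [ 0.45425026 -0.44031279  0.012     ]
scene [ 0.65291794 -0.43324215  0.012     ]
[[148.63492759 242.94914213]] [0.43791163 0.17869165 0.016     ]
side [ 0.45998448 -0.45018651  0.012     ]
side [ 0.65465788 -0.40361743  0.012     ]
[[149.95008115 232.9106508 ]] [0.4147289  0.27987023 0.016     ]
```

View pics/scene0z.png

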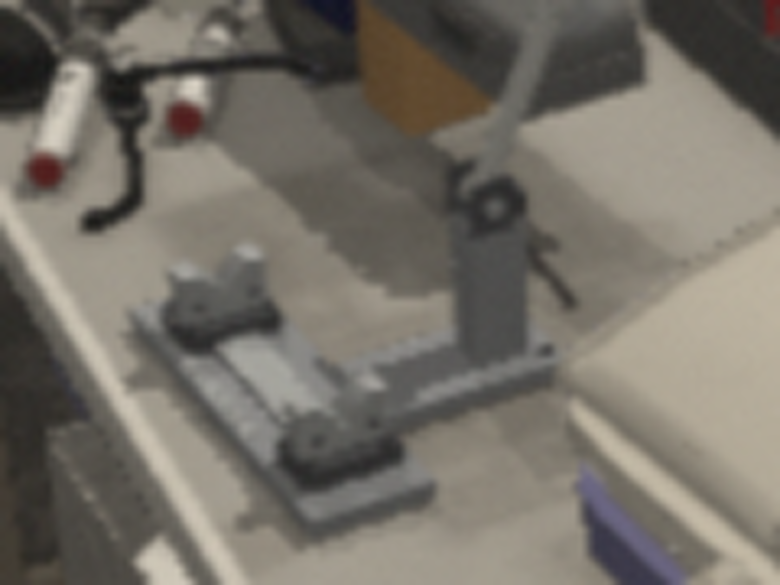

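View pics/side0z.png

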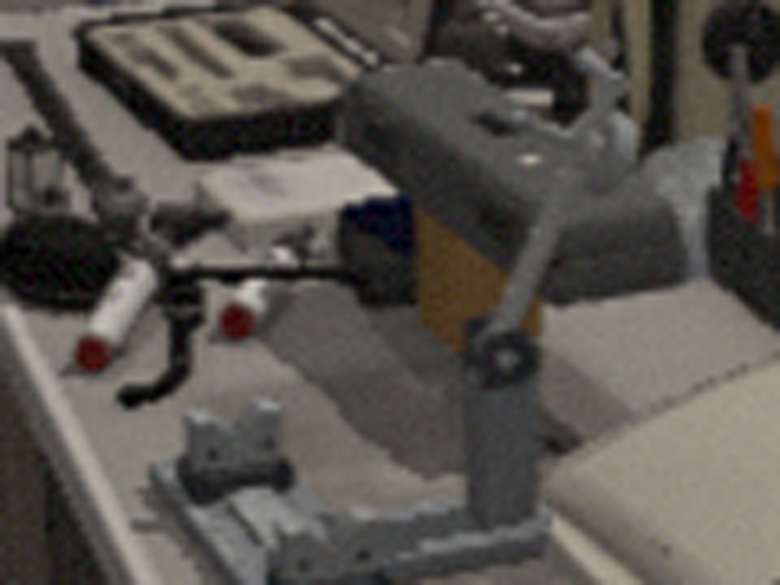

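View pics/scene0s.png

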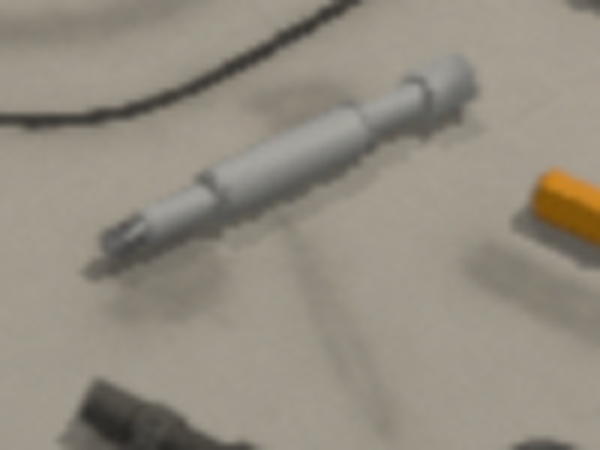

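```bash
python3 - <<'E'
from h import *
i=cams.camera_info('scene')
z=lambda a,b:(210+a/6.5,100+b/6.5)
pts={'FR(-38,-100)':(308,515),'BR(38,-100)':(435,482),'FL(-38,145)':(133,308),'tail(156,-32)':(555,352)}
W=[];G=[]
for k,p in pts.items():
    w=onz(i,*z(*p),.016); print(k,w); W.append(w[:2])
G=np.array([[-38,-100],[38,-100],[-38,145],[156,-32]])/1000; W=np.array(W)
mg,mw=G.mean(0),W.mean(0); H=(G-mg).T@(W-mw); th=np.arctan2(H[0,1]-H[1,0],H[0,0]+H[1,1]); Rt=np.array([[np.cos(th),-np.sin(th)],[np.sin(th),np.cos(th)]])
o=mw-Rt@mg; print('yaw',th,'org',o); print((Rt@G.T).T+o-W)
print('shoulders',onz(i,375,281,.02),onz(i,400.3,270.8,.02))
E
```

```text
FR(-38,-100) [0.39449015 0.13862982 0.016     ]
BR(38,-100) [0.46581958 0.13700445 0.016     ]
FL(-38,145) [0.37576831 0.37393786 0.016     ]
tail(156,-32) [0.57501378 0.22462254 0.016     ]
yaw 0.08736629985620338 org [0.42148767 0.23764169]
[[-0.00213203 -0.00392243]
 [ 0.00224867  0.00433433]
 [-0.00478771  0.0048351 ]
 [ 0.00467107 -0.005247  ]]
shoulders [ 0.51056122 -0.4372358   0.02      ] [ 0.59157383 -0.43595581  0.02      ]
```

Call:
jog_arm(targets=[{"z":-15,"twist":-6.3,"hand":100},{"z":-15,"twist":-6.3},{"z":-10,"twist":-6.2},{"x":-25,"y":-36},{"x":-25,"y":-37},{"x":-25,"y":-37},{"x":-25,"y":-37},{"x":-25,"y":-37},{"x":-25,"y":-37},{"x":-25,"y":-37}])

```text
schema error: expected keys x, y, z, twist, hand
```

Call:
jog_arm(targets=[{"x":-25,"y":-37},{"x":-24,"y":-37},{"x":-23,"y":-36},{},{}])

```text
schema error: expected keys x, y, z, twist, hand
```

```bash
python3 - <<'E'
from h import *
s=ctrl.get_state(); print(s['t'],s['eef_pos'],s['ee_rot'],s['finger_gap'],s['q'])
cap('wrist','w1.png')
E
```

```text
0.15 [0.14351326 0.58215811 0.23681887] [-3.14015987e+00 -1.54409047e-04  2.89975553e+00] 0.09295275546224897 [ 1.24358093e+00  1.31001453e-01  1.48903152e+00  3.17027362e-05
  1.52300041e+00 -8.53799289e-02]
```

View pics/w1.png

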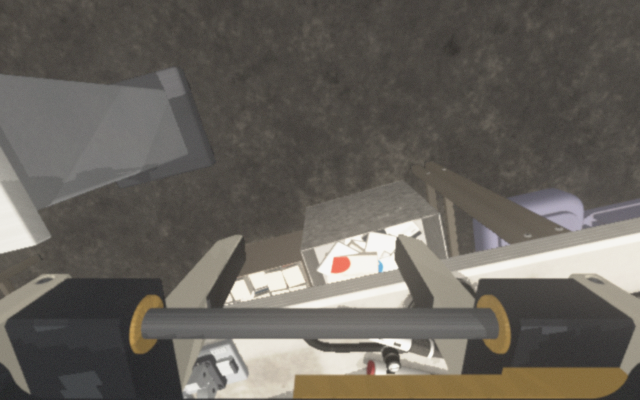

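Call:
jog_arm(targets=[{"x":0,"y":0,"z":-15,"twist":-6.3,"hand":100},{"x":0,"y":0,"z":-15,"twist":-6.3,"hand":100},{"x":0,"y":0,"z":-10,"twist":-6.2,"hand":100},{"x":-25,"y":-37,"z":0,"twist":0,"hand":100},{"x":-25,"y":-37,"z":0,"twist":0,"hand":100},{"x":-25,"y":-37,"z":0,"twist":0,"hand":100},{"x":-25,"y":-37,"z":0,"twist":0,"hand":100},{"x":-25,"y":-37,"z":0,"twist":0,"hand":100},{"x":-25,"y":-37,"z":0,"twist":0,"hand":100},{"x":-25,"y":-37,"z":0,"twist":0,"hand":100}])

```text
t: 1.2
eef_pos: [0.341, 0.3381, 0.2776]
ee_rot: [3.141, 0.0, -3.055]
wrist_force: [0.9, 0.6, -0.5]
finger_gap: 0.0563
```

Call:
jog_arm(targets=[{"x":-25,"y":-37,"z":0,"twist":0,"hand":100},{"x":-24,"y":-37,"z":0,"twist":0,"hand":100},{"x":-23,"y":-34,"z":0,"twist":0,"hand":100},{"x":0,"y":0,"z":0,"twist":0,"hand":100},{"x":0,"y":0,"z":0,"twist":0,"hand":100}])

```text
t: 1.7
eef_pos: [0.4216, 0.2376, 0.2774]
ee_rot: [3.141, -0.001, -3.058]
wrist_force: [0.6, 0.7, -0.6]
finger_gap: 0.056
```

```bash
python3 - <<'E'
from h import *
s=ctrl.get_state(); print(s['t'],s['eef_pos'],s['ee_rot'],s['finger_gap'],s['q'])
cap('wrist','w2.png')
E
```

```text
1.7 [0.42155988 0.23764126 0.27741706] [ 3.14138555e+00 -6.46308862e-04 -3.05780830e+00] 0.056000630347871554 [ 4.07016379e-01 -2.01005656e-01  1.73985960e+00  4.01878499e-04
  1.60328577e+00 -1.24755129e+00]
```

View pics/w2.png

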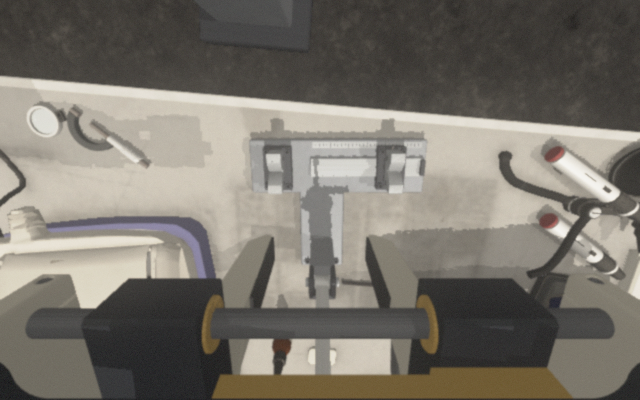

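```bash
python3 - <<'E'
from h import *
im=cv2.imread('pics/w2.png'); cv2.imwrite('pics/w2z.png',cv2.resize(im[110:270,240:440],None,fx=4,fy=4,interpolation=cv2.INTER_CUBIC))
cv2.imwrite('pics/w2y.png',cv2.resize(im[250:400,260:420],None,fx=4,fy=4,interpolation=cv2.INTER_CUBIC))
E
```

```text
(no output)
```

View pics/w2z.png

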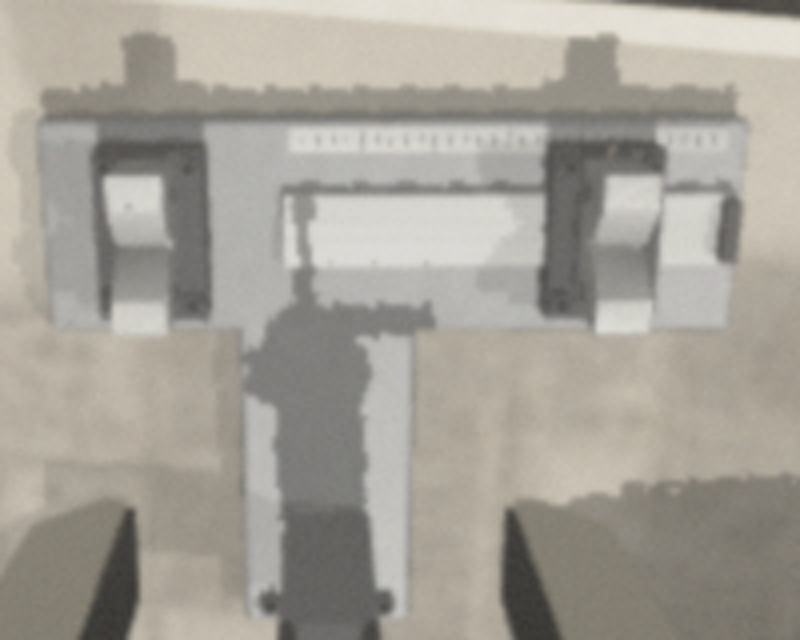

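View pics/w2y.png

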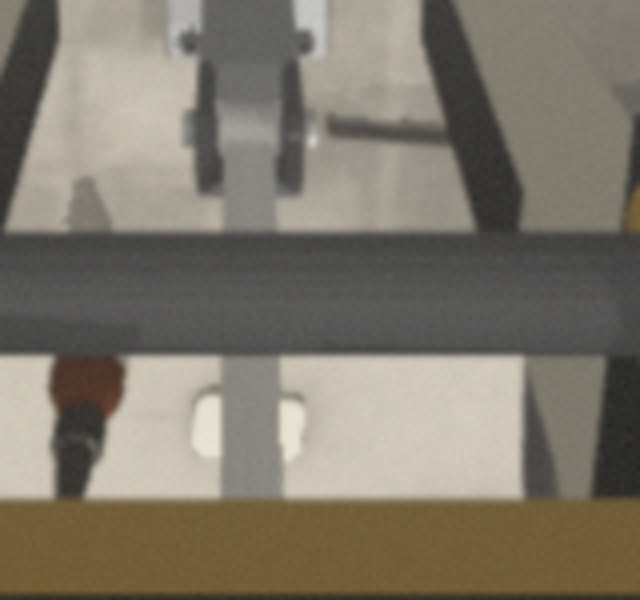

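```bash
python3 - <<'E'
from h import *
i=cams.camera_info('wrist')
z=lambda p:(240+p[0]/4,110+p[1]/4)
P=[((-38,-100),(41,122)),((-38,145),(744,121)),((38,-100),(56,327)),((38,145),(727,326)),((156,-32),(247,614)),((156,32),(409,614))]
G=np.array([p[0] for p in P])/1000; W=np.array([onz(i,*z(p[1]),.016)[:2] for p in P])
mg,mw=G.mean(0),W.mean(0); H=(G-mg).T@(W-mw); th=np.arctan2(H[0,1]-H[1,0],H[0,0]+H[1,1]); Rt=np.array([[np.cos(th),-np.sin(th)],[np.sin(th),np.cos(th)]])
o=mw-Rt@mg; print('yaw',th,'org',o); print(((Rt@G.T).T+o-W)*1000)
g=lambda w:(Rt.T@(w[:2]-o))*1000
for q in [(104,175),(163,175),(115,333),(170,332),(608,175),(662,175),(596,332),(648,332)]: print(q,g(onz(i,*z(q),.062)))
s=ctrl.get_state();print('tcp',g(s['eef_pos']))
E
```

```text
yaw 0.08707935404505952 org [0.41726722 0.24102858]
[[-2.56876802 -2.57019476]
 [-3.12982842  3.14225429]
 [ 0.78168244 -2.39977879]
 [ 0.36225825  1.76701096]
 [ 2.38491203 -0.48888588]
 [ 2.16974372  0.54959419]]
(104, 175) [-24.36494304 -68.91855995]
(163, 175) [-24.33436397 -50.86414546]
(115, 333) [ 26.06819288 -68.25197583]
(170, 332) [ 25.76699862 -50.70043524]
(608, 175) [-24.10366019  85.34737186]
(662, 175) [-24.07565686 101.88102383]
(596, 332) [26.00951923 85.14443304]
(648, 332) [ 26.03913094 101.73105493]
tcp [ 3.5629792  -2.90511221]
```

Call:
jog_arm(targets=[{"x":3,"y":48,"z":0,"twist":0,"hand":100},{"x":0,"y":48,"z":0,"twist":0,"hand":100},{"x":0,"y":0,"z":45,"twist":0,"hand":100},{"x":0,"y":0,"z":45,"twist":0,"hand":100},{"x":0,"y":0,"z":45,"twist":0,"hand":100},{"x":0,"y":0,"z":40,"twist":0,"hand":100},{"x":0,"y":0,"z":0,"twist":0,"hand":100},{"x":0,"y":0,"z":0,"twist":0,"hand":100}])

```text
t: 2.55
eef_pos: [0.4089, 0.3344, 0.103]
ee_rot: [-3.141, -0.001, -3.053]
wrist_force: [-0.4, 0.6, -0.2]
finger_gap: 0.0564
```

```bash
python3 - <<'E'
from h import *
s=ctrl.get_state(); print(s['t'],s['eef_pos'],s['ee_rot'],s['finger_gap'],s['wrist_force'])
cap('wrist','w3.png')
E
```

```text
2.55 [0.40891032 0.33438138 0.1029597 ] [-3.14100844e+00 -1.49297259e-03 -3.05345582e+00] 0.05635370580606295 [-0.37509997  0.61973653 -0.19729439]
```

View pics/w3.png

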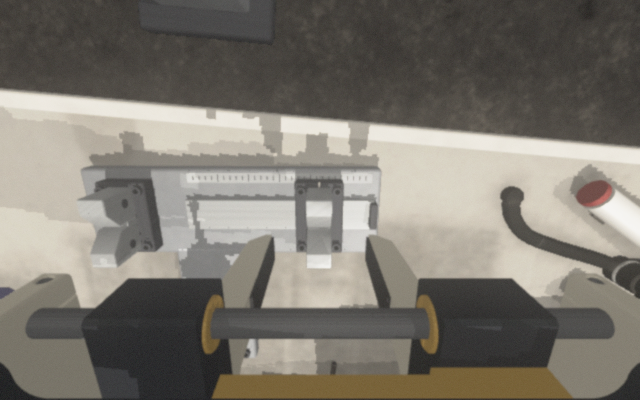

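The sliding block (top at about (319,232)) lies centred between the fingers, and its sides run parallel to them. I'll go down and grip it.

Call:
jog_arm(targets=[{"x":0,"y":0,"z":30,"twist":0,"hand":100},{"x":0,"y":0,"z":20,"twist":0,"hand":100},{"x":0,"y":0,"z":0,"twist":0,"hand":255},{"x":0,"y":0,"z":0,"twist":0,"hand":255},{"x":0,"y":0,"z":0,"twist":0,"hand":255},{"x":0,"y":0,"z":0,"twist":0,"hand":255}], grip_force=15)

```text
t: 3.2
eef_pos: [0.4114, 0.3345, 0.0548]
ee_rot: [3.14, 0.003, -3.055]
wrist_force: [-0.3, -1.0, 1.3]
finger_gap: 0.0294
```

```bash
python3 - <<'E'
from h import *
s=ctrl.get_state(); print(s['t'],s['eef_pos'],s['ee_rot'],s['finger_gap'],s['wrist_force'])
cap('wrist','w4.png')
E
```

```text
3.2 [0.41139399 0.33452894 0.05479952] [ 3.13995363e+00  3.00043092e-03 -3.05520307e+00] 0.029369236299734796 [-0.34669976 -1.01252752  1.3187864 ]
```

View pics/w4.png

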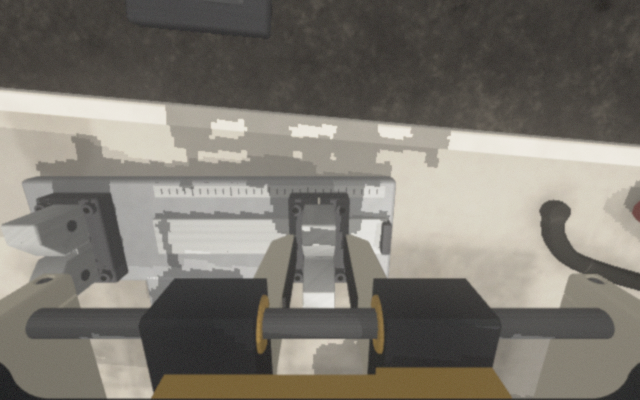

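Call:
jog_arm(targets=[{"x":0,"y":0,"z":0,"twist":0,"hand":255},{"x":0,"y":0,"z":0,"twist":0,"hand":255},{"x":0,"y":0,"z":0,"twist":0,"hand":255}])

```text
t: 3.55
eef_pos: [0.4107, 0.334, 0.0536]
ee_rot: [3.141, 0.001, -3.055]
wrist_force: [-1.7, -0.5, 6.1]
finger_gap: 0.0178
```

Call:
jog_arm(targets=[{"x":0,"y":-6,"z":0,"twist":0,"hand":255},{"x":0,"y":-9,"z":0,"twist":0,"hand":255},{"x":0,"y":-9,"z":0,"twist":0,"hand":255},{"x":0,"y":-6,"z":0,"twist":0,"hand":255},{"x":0,"y":-3,"z":0,"twist":0,"hand":255},{"x":0,"y":0,"z":0,"twist":0,"hand":255},{"x":0,"y":0,"z":0,"twist":0,"hand":100},{"x":0,"y":0,"z":0,"twist":0,"hand":100},{"x":0,"y":0,"z":0,"twist":0,"hand":100},{"x":0,"y":0,"z":-20,"twist":0,"hand":100}])

```text
t: 4.55
eef_pos: [0.4106, 0.2992, 0.0697]
ee_rot: [-3.139, -0.006, -3.055]
wrist_force: [-1.2, -0.7, 0.6]
finger_gap: 0.0453
```

Call:
jog_arm(targets=[{"x":0,"y":0,"z":-40,"twist":0,"hand":60},{"x":0,"y":0,"z":-45,"twist":0,"hand":60},{"x":0,"y":-25,"z":-45,"twist":0,"hand":60},{"x":0,"y":-30,"z":-45,"twist":0,"hand":60},{"x":0,"y":0,"z":-30,"twist":0,"hand":60},{"x":0,"y":0,"z":0,"twist":0,"hand":60},{"x":0,"y":0,"z":0,"twist":0,"hand":60}])

```text
t: 5.25
eef_pos: [0.4177, 0.249, 0.2732]
ee_rot: [3.141, 0.001, -3.055]
wrist_force: [0.1, 0.1, -0.4]
finger_gap: 0.0712
```

```bash
python3 - <<'E'
from h import *
s=ctrl.get_state(); print(s['t'],s['eef_pos'],s['ee_rot'],s['finger_gap'],s['wrist_force'],s['q'])
im,i=cap('wrist','w5.png'); im=cv2.imread('pics/w5.png'); cv2.imwrite('pics/w5z.png',cv2.resize(im[110:270,240:440],None,fx=4,fy=4,interpolation=cv2.INTER_CUBIC))
E
```

```text
5.25 [0.41773401 0.24895494 0.2732068 ] [ 3.14116501e+00  1.13343410e-03 -3.05547969e+00] 0.07122406523119346 [ 0.13277726  0.10996984 -0.40657375] [ 4.31952084e-01 -1.95067833e-01  1.74228667e+00  1.81075292e-05
  1.59316252e+00 -1.22495703e+00]
```

View pics/w5z.png

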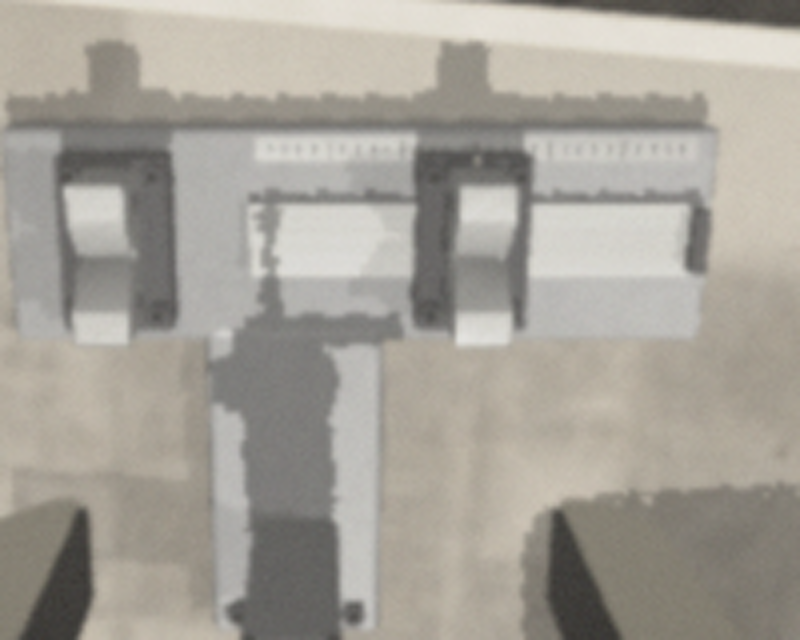

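```bash
python3 - <<'E'
from h import *
i=cams.camera_info('wrist')
z=lambda p:(240+p[0]/4,110+p[1]/4)
f=np.mean([onz(i,*z(q),.062) for q in [(64,185),(122,185),(73,345),(129,344)]],0)
s=np.mean([onz(i,*z(q),.062) for q in [(459,186),(518,185),(456,345),(511,345)]],0)
print(f,s,np.linalg.norm(s-f),'mid',(f+s)/2,'dir yaw',np.arctan2(-(s-f)[0],(s-f)[1]))
t=[onz(i,*z(q),.016) for q in [(216,630),(375,628)]];print(t,np.linalg.norm(t[0]-t[1]))
E
```

```text
[0.42236804 0.18008516 0.062     ] [0.4121749  0.29961137 0.062     ] 0.11996005526842002 mid [0.41727147 0.23984826 0.062     ] dir yaw 0.08507372978316316
[array([0.57352645, 0.22213079, 0.016     ]), array([0.56737685, 0.28299985, 0.016     ])] 0.06117892204664417
```

Call:
jog_arm(targets=[{"x":0,"y":0,"z":-45,"twist":0,"hand":60},{"x":0,"y":0,"z":-45,"twist":0,"hand":60},{"x":0,"y":-40,"z":-20,"twist":0,"hand":60},{"x":0,"y":-40,"z":0,"twist":0,"hand":60},{"x":0,"y":0,"z":0,"twist":8.5,"hand":60},{"x":0,"y":0,"z":0,"twist":8.5,"hand":60},{"x":0,"y":0,"z":0,"twist":8.5,"hand":60},{"x":0,"y":0,"z":0,"twist":8.5,"hand":60},{"x":0,"y":0,"z":0,"twist":8.5,"hand":60},{"x":0,"y":0,"z":0,"twist":8.5,"hand":60}])

```text
t: 6.3
eef_pos: [0.4238, 0.1694, 0.3803]
ee_rot: [-3.138, -0.002, 2.332]
wrist_force: [0.6, 0.1, -0.4]
finger_gap: 0.0713
```

Call:
jog_arm(targets=[{"x":0,"y":0,"z":0,"twist":8.5,"hand":60},{"x":0,"y":0,"z":0,"twist":8.5,"hand":60},{"x":0,"y":0,"z":0,"twist":8.5,"hand":60},{"x":0,"y":0,"z":0,"twist":8.5,"hand":60},{"x":0,"y":0,"z":0,"twist":8.5,"hand":60},{"x":0,"y":0,"z":0,"twist":8.5,"hand":60},{"x":0,"y":0,"z":0,"twist":8.5,"hand":60},{"x":0,"y":0,"z":0,"twist":8.5,"hand":60},{"x":0,"y":0,"z":0,"twist":8.5,"hand":60},{"x":0,"y":0,"z":0,"twist":8.5,"hand":60}])

```text
t: 7.3
eef_pos: [0.4238, 0.1694, 0.3803]
ee_rot: [-3.139, 0.004, 0.849]
wrist_force: [-0.6, 0.6, -1.2]
finger_gap: 0.0708
```

Call:
jog_arm(targets=[{"x":0,"y":0,"z":0,"twist":8.5,"hand":60},{"x":0,"y":0,"z":0,"twist":6.5,"hand":60}])

```text
t: 7.5
eef_pos: [0.4238, 0.1694, 0.3803]
ee_rot: [-3.14, 0.004, 0.587]
wrist_force: [0.1, -0.1, 0.1]
finger_gap: 0.0711
```

```bash
python3 - <<'E'
from h import *
s=ctrl.get_state(); print(s['t'],s['eef_pos'],s['ee_rot'],s['finger_gap'],s['q'])
E
```

```text
7.5 [0.42378157 0.16939424 0.3803105 ] [-3.14024484  0.00417317  0.58725569] 0.07112505607984783 [ 2.67866555e-01 -2.68619707e-01  1.61191942e+00 -3.15060834e-05
  1.80267826e+00  1.25140283e+00]
```

Call:
jog_arm(targets=[{"x":0,"y":0,"z":0,"twist":8.5,"hand":60},{"x":0,"y":0,"z":0,"twist":8.5,"hand":60},{"x":0,"y":0,"z":0,"twist":8.5,"hand":60},{"x":0,"y":0,"z":0,"twist":8.1,"hand":60},{"x":0,"y":45,"z":0,"twist":0,"hand":60},{"x":0,"y":45,"z":0,"twist":0,"hand":60},{"x":0,"y":45,"z":0,"twist":0,"hand":60},{"x":0,"y":45,"z":0,"twist":0,"hand":60},{"x":0,"y":45,"z":0,"twist":0,"hand":60},{"x":0,"y":45,"z":0,"twist":0,"hand":60}])

```text
t: 8.5
eef_pos: [0.4253, -0.1021, 0.3806]
ee_rot: [-3.14, 0.003, 0.007]
wrist_force: [1.0, 0.2, 0.4]
finger_gap: 0.0711
```

Call:
jog_arm(targets=[{"x":20,"y":43,"z":0,"twist":0,"hand":60},{"x":20,"y":43,"z":0,"twist":0,"hand":60},{"x":20,"y":43,"z":0,"twist":0,"hand":60},{"x":20,"y":43,"z":0,"twist":0,"hand":60},{"x":20,"y":43,"z":0,"twist":0,"hand":60},{"x":15,"y":40,"z":20,"twist":0,"hand":60},{"x":10,"y":40,"z":40,"twist":0,"hand":60},{"x":0,"y":40,"z":40,"twist":0,"hand":60},{"x":0,"y":0,"z":20,"twist":0,"hand":60},{"x":0,"y":0,"z":0,"twist":0,"hand":60}])

```text
t: 9.5
eef_pos: [0.5493, -0.4239, 0.2638]
ee_rot: [-3.133, 0.01, 0.005]
wrist_force: [0.4, -0.1, -0.6]
finger_gap: 0.0709
```

```bash
python3 - <<'E'
from h import *
s=ctrl.get_state(); print(s['t'],s['eef_pos'],s['ee_rot'],s['finger_gap'],s['q'])
cap('wrist','w6.png')
E
```

```text
9.5 [ 0.54925734 -0.42389127  0.2637995 ] [-3.13267096  0.0097518   0.0051041 ] 0.07092131108139668 [-7.31173835e-01  3.92148156e-01  1.13421236e+00  6.24476733e-05
  1.62844909e+00  8.34565079e-01]
```

View pics/w6.png

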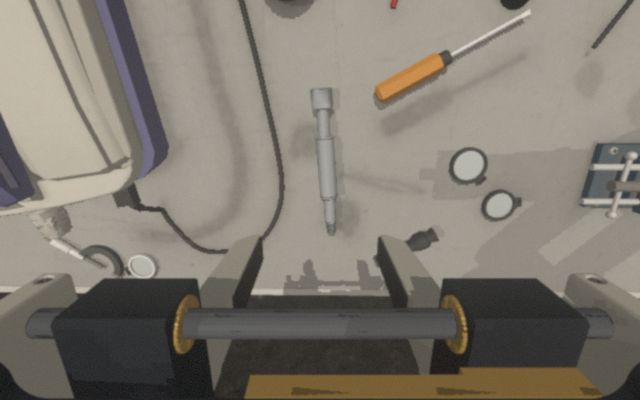

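```bash
python3 - <<'E'
from h import *
s=ctrl.get_state(); print(s['eef_pos'],s['ee_rot'])
im,i=cap('wrist','w7.png'); im=cv2.imread('pics/w7.png'); cv2.imwrite('pics/w7z.png',cv2.resize(im[80:245,270:390],None,fx=4,fy=4,interpolation=cv2.INTER_CUBIC))
for p in [(443,240),(420,238)]: print(onz(i,*p,.02))
E
```

```text
[ 0.55038181 -0.42386762  0.26777102] [-3.13584471  0.00604117  0.00604338]
[ 0.44654834 -0.60376057  0.02      ]
[ 0.44945728 -0.56989407  0.02      ]
```

View pics/w7z.png

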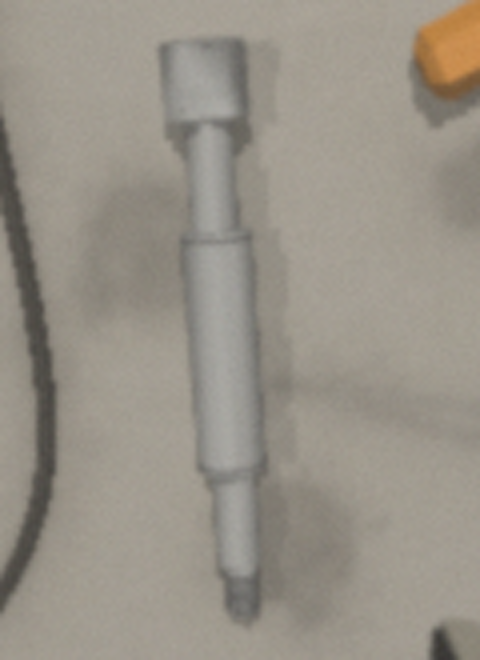

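```bash
python3 - <<'E'
from h import *
i=cams.camera_info('wrist'); s=ctrl.get_state(); print(s['eef_pos'],s['ee_rot'],s['t'])
z=lambda p:(270+p[0]/4,80+p[1]/4)
a,b=onz(i,*z((217,240)),.014),onz(i,*z((233,472)),.014)
print(a,b,np.linalg.norm(a-b),(a+b)/2,np.arctan2(*(a-b)[[1,0]]))
c,d=onz(i,*z((204,60)),.012),onz(i,*z((242,605)),.012)
print(c,d,np.linalg.norm(c-d),np.arctan2(*(c-d)[[1,0]]))
si=cams.camera_info('side'); sc=cams.camera_info('scene')
m=(a+b)/2; print(proj(sc,m),proj(si,m))
E
```

```text
[ 0.55136534 -0.42418534  0.27103315] [-3.13905139e+00  2.50070077e-03  6.64537610e-03] 9.6
[ 0.59045333 -0.42999103  0.014     ] [ 0.50863808 -0.43663796  0.014     ] 0.08208480731333166 [ 0.54954571 -0.43331449  0.014     ] 0.08106508485051969
[ 0.64764093 -0.42516354  0.012     ] [ 0.45605938 -0.44085356  0.012     ] 0.19222296586524104 0.08171498793312938
[[386.45984597 276.75394054]] [[387.10825953 278.96101084]]
```

Call:
jog_arm(targets=[{"x":-2,"y":9,"z":0,"twist":-4.3,"hand":130},{"x":0,"y":0,"z":45,"twist":0,"hand":130},{"x":0,"y":0,"z":45,"twist":0,"hand":130},{"x":0,"y":0,"z":45,"twist":0,"hand":130},{"x":0,"y":0,"z":35,"twist":0,"hand":130},{"x":0,"y":0,"z":0,"twist":0,"hand":130},{"x":0,"y":0,"z":0,"twist":0,"hand":130},{"x":0,"y":0,"z":0,"twist":0,"hand":130}])

```text
t: 10.4
eef_pos: [0.5519, -0.4355, 0.1076]
ee_rot: [3.137, -0.004, 0.082]
wrist_force: [0.8, 0.0, -0.2]
finger_gap: 0.0455
```

```bash
python3 - <<'E'
from h import *
s=ctrl.get_state(); print(s['t'],s['eef_pos'],s['ee_rot'],s['finger_gap'],s['wrist_force'])
cap('wrist','w8.png')
E
```

```text
10.4 [ 0.55187462 -0.43552915  0.10757048] [ 3.13693961 -0.0043548   0.08180229] 0.04546539858895351 [ 0.79201325  0.0369908  -0.19726245]
```

View pics/w8.png

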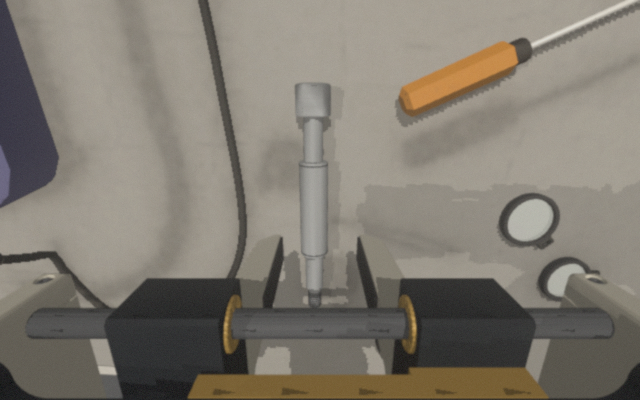

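```bash
python3 - <<'E'
from h import *
i=cams.camera_info('wrist'); s=ctrl.get_state(); print(s['eef_pos'],s['ee_rot'],s['t'])
a,b=onz(i,314,162.5,.014),onz(i,314,254,.014); m=(a+b)/2
print(a,b,np.linalg.norm(a-b),m,np.arctan2(*(a-b)[[1,0]]))
T=R.from_euler('xyz',s['ee_rot']).as_matrix(); print('tool delta mm',T.T@(np.r_[m[:2],.022]-s['eef_pos'])*1000)
E
```

```text
[ 0.55179279 -0.43570329  0.10755536] [ 3.13678445 -0.00448448  0.0815398 ] 10.45
[ 0.59144131 -0.42884521  0.014     ] [ 0.50827493 -0.43516369  0.014     ] 0.0834060587587349 [ 0.54985812 -0.43200445  0.014     ] 0.07582828768317386
tool delta mm [-2.01063139 -4.25540745 85.52772902]
```

Call:
jog_arm(targets=[{"x":-2,"y":-4,"z":30,"twist":0,"hand":130},{"x":0,"y":0,"z":30,"twist":0,"hand":130},{"x":0,"y":0,"z":20,"twist":0,"hand":130},{"x":0,"y":0,"z":5,"twist":0,"hand":130},{"x":0,"y":0,"z":0,"twist":0,"hand":130},{"x":0,"y":0,"z":0,"twist":0,"hand":130}])

```text
t: 11.05
eef_pos: [0.5488, -0.4317, 0.0206]
ee_rot: [3.139, -0.003, 0.081]
wrist_force: [0.5, 0.3, 0.4]
finger_gap: 0.0453
```

Call:
jog_arm(targets=[{"x":0,"y":0,"z":0,"twist":0,"hand":255},{"x":0,"y":0,"z":0,"twist":0,"hand":255},{"x":0,"y":0,"z":0,"twist":0,"hand":255},{"x":0,"y":0,"z":0,"twist":0,"hand":255},{"x":0,"y":0,"z":0,"twist":0,"hand":255},{"x":0,"y":0,"z":0,"twist":0,"hand":255}], grip_force=35)

```text
t: 11.65
eef_pos: [0.5483, -0.4308, 0.0193]
ee_rot: [3.14, -0.002, 0.081]
wrist_force: [-0.4, 1.4, 5.6]
finger_gap: 0.0232
```

Call:
jog_arm(targets=[{"x":0,"y":0,"z":-3,"twist":0,"hand":255},{"x":0,"y":0,"z":-10,"twist":0,"hand":255},{"x":0,"y":0,"z":-30,"twist":0,"hand":255},{"x":0,"y":0,"z":-40,"twist":0,"hand":255},{"x":0,"y":0,"z":-40,"twist":0,"hand":255},{"x":0,"y":0,"z":-40,"twist":0,"hand":255},{"x":0,"y":0,"z":0,"twist":0,"hand":255},{"x":0,"y":0,"z":0,"twist":0,"hand":255},{"x":0,"y":0,"z":0,"twist":0,"hand":255}])

```text
t: 12.55
eef_pos: [0.5461, -0.4293, 0.1776]
ee_rot: [-3.138, 0.003, 0.081]
wrist_force: [-0.5, -0.6, -7.2]
finger_gap: 0.0234
```

```bash
python3 - <<'E'
from h import *
s=ctrl.get_state(); print(s['t'],s['eef_pos'],s['ee_rot'],s['finger_gap'],s['wrist_force'],s['torque'])
cap('wrist','w9.png'); im,i=cap('side','s9.png'); im=cv2.imread('pics/s9.png'); cv2.imwrite('pics/s9z.png',cv2.resize(im[150:350,270:500],None,fx=3,fy=3,interpolation=cv2.INTER_CUBIC))
E
```

```text
12.55 [ 0.54605557 -0.42933058  0.17762414] [-3.13815791  0.00330601  0.0810045 ] 0.023353335508104825 [-0.45234988 -0.58310662 -7.23706343] [0.00681236 0.22554741 0.0294129 ]
```

View pics/w9.png

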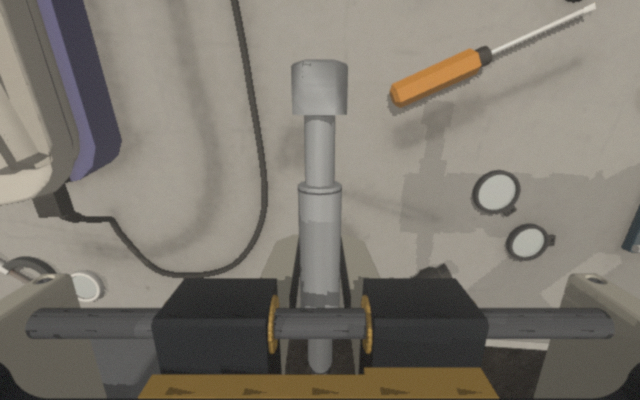

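View pics/s9z.png

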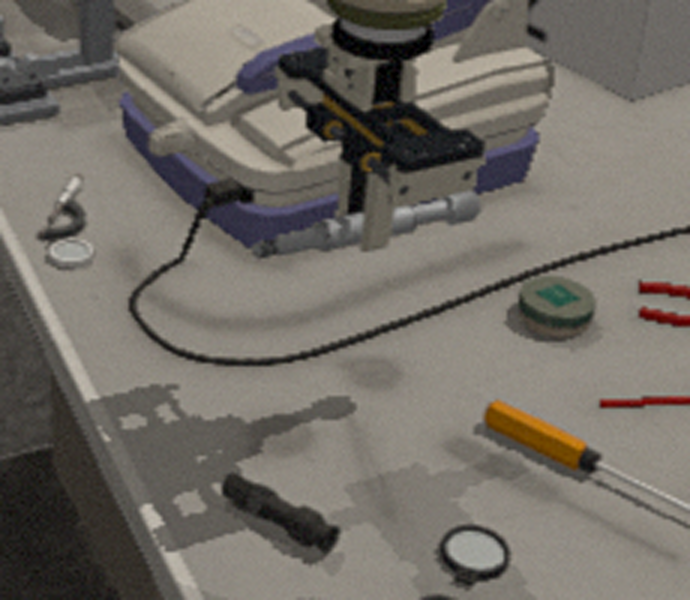

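```bash
python3 - <<'E'
from h import *
i=cams.camera_info('wrist'); s=ctrl.get_state(); T=R.from_euler('xyz',s['ee_rot']).as_matrix(); p=s['eef_pos']
def pt(x,r,tilt=0,off=0): # along tool x, up r of axis
    c,sn=np.cos(tilt),np.sin(tilt)
    l=np.array([off+x*c-r*sn*1,0,7-(x*sn+r*c)])/1000
    return p+T@l
for tilt in (-.1,-.05,0,.05,.1):
    print(tilt,[proj(i,pt(x,r,tilt))[0].round(1).tolist() for x,r in [(42,12),(78,12),(102,12),(102,0),(42,0)]])
E
```

```text
-0.1 [[318.5, 190.2], [318.4, 117.4], [318.4, 64.5], [318.5, 70.2], [318.6, 186.4]]
-0.05 [[318.5, 192.2], [318.4, 118.4], [318.3, 63.6], [318.5, 68.2], [318.6, 187.1]]
0 [[318.5, 194.5], [318.4, 119.9], [318.3, 63.2], [318.4, 66.6], [318.5, 188.0]]
0.05 [[318.4, 197.0], [318.3, 121.9], [318.2, 63.5], [318.4, 65.5], [318.5, 189.2]]
0.1 [[318.4, 199.7], [318.3, 124.5], [318.2, 64.4], [318.3, 65.0], [318.5, 190.6]]
```

```bash
python3 - <<'E'
import cv2
im=cv2.imread('pics/w9.png'); cv2.imwrite('pics/w9z.png',cv2.resize(im[50:200,260:380],None,fx=5,fy=5,interpolation=cv2.INTER_CUBIC)[:,:])
E
```

```text
(no output)
```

View pics/w9z.png

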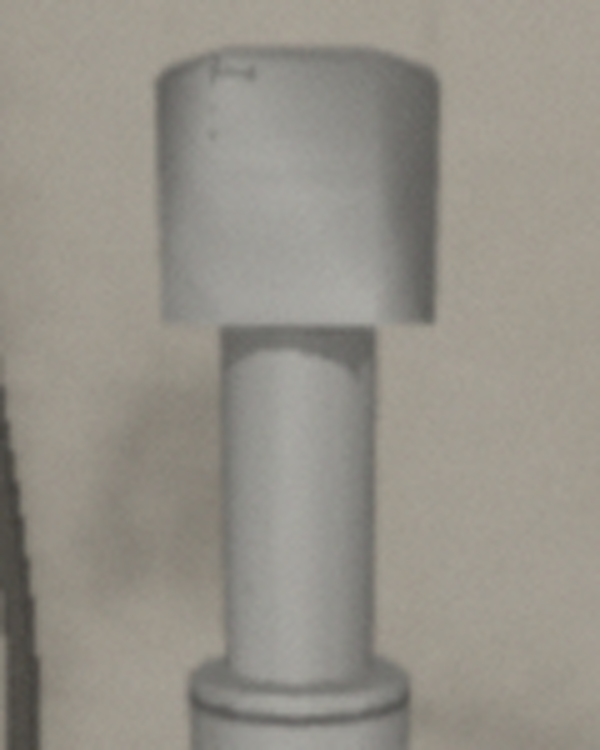

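```bash
python3 - <<'E'
from h import *
i=cams.camera_info('wrist'); s=ctrl.get_state(); T=R.from_euler('xyz',s['ee_rot']).as_matrix(); p=s['eef_pos']
Rm=cv2.Rodrigues(np.array(i['rvec']))[0];t=np.array(i['tvec'])
for tilt in (-.1,-.05,0,.05,.1):
    o=[]
    for x,h in ((44,12),(78,13.86)):
        for off in(0,):
            q=[proj(i,p+T@(np.array([x*np.cos(tilt),y,7-x*np.sin(tilt)])/1000))[0] for y in(-h,h)]
            o.append((abs(q[1][0]-q[0][0]).round(1),q[0][1].round(1)))
    print(tilt,o)
im=cv2.imread('pics/w9.png',0).astype(int)
for v in (100,105,110,113,140,150,160,192,200,210): 
    r=im[v,270:370]; g=np.abs(np.diff(cv2.GaussianBlur(im[v-1:v+2].astype(np.float32),(3,3),0)[1,270:370])); print(v,[(270+k,int(g[k])) for k in np.where(g>9)[0]])
E
```

```text
-0.1 [(np.float64(43.6), np.float64(182.8)), (np.float64(52.7), np.float64(118.8))]
-0.05 [(np.float64(44.2), np.float64(183.5)), (np.float64(54.0), np.float64(118.6))]
0 [(np.float64(44.8), np.float64(184.4)), (np.float64(55.3), np.float64(118.7))]
0.05 [(np.float64(45.4), np.float64(185.6)), (np.float64(56.8), np.float64(119.3))]
0.1 [(np.float64(46.0), np.float64(187.0)), (np.float64(58.2), np.float64(120.3))]
100 [(np.int64(290), 9), (np.int64(291), 10), (np.int64(345), 10), (np.int64(346), 20), (np.int64(347), 17)]
105 [(np.int64(291), 10), (np.int64(345), 10), (np.int64(346), 21), (np.int64(347), 17)]
110 [(np.int64(345), 13), (np.int64(346), 22), (np.int64(347), 15)]
113 [(np.int64(345), 11), (np.int64(346), 20), (np.int64(347), 14)]
140 [(np.int64(334), 16), (np.int64(335), 12)]
150 [(np.int64(334), 16), (np.int64(335), 12)]
160 [(np.int64(334), 15), (np.int64(335), 11)]
192 [(np.int64(296), 14), (np.int64(297), 17), (np.int64(298), 11), (np.int64(341), 12)]
200 [(np.int64(296), 10), (np.int64(297), 16), (np.int64(341), 12)]
210 [(np.int64(296), 9), (np.int64(297), 16), (np.int64(298), 10), (np.int64(340), 10), (np.int64(341), 13)]
```

Call:
jog_arm(targets=[{"x":0,"y":0,"z":-30,"twist":0,"hand":255},{"x":0,"y":0,"z":-45,"twist":0,"hand":255},{"x":0,"y":0,"z":-45,"twist":0,"hand":255},{"x":0,"y":-10,"z":-45,"twist":0,"hand":255},{"x":-10,"y":-25,"z":-35,"twist":0,"hand":255},{"x":-15,"y":-35,"z":0,"twist":0,"hand":255},{"x":-15,"y":-35,"z":0,"twist":0,"hand":255},{"x":-15,"y":-35,"z":0,"twist":0,"hand":255},{"x":-15,"y":-35,"z":0,"twist":0,"hand":255},{"x":-15,"y":-35,"z":0,"twist":0,"hand":255}])

```text
t: 13.65
eef_pos: [0.4444, -0.2265, 0.3787]
ee_rot: [-3.14, 0.002, 0.081]
wrist_force: [-0.3, -0.8, -5.0]
finger_gap: 0.0228
```

Call:
jog_arm(targets=[{"x":-10,"y":-35,"z":0,"twist":0,"hand":255},{"x":0,"y":-35,"z":0,"twist":0,"hand":255},{"x":0,"y":-25,"z":0,"twist":0,"hand":255},{"x":0,"y":0,"z":0,"twist":-5,"hand":255},{"x":0,"y":0,"z":0,"twist":-8,"hand":255},{"x":0,"y":0,"z":0,"twist":-8,"hand":255},{"x":0,"y":0,"z":0,"twist":-8,"hand":255},{"x":0,"y":0,"z":0,"twist":-8,"hand":255},{"x":0,"y":0,"z":0,"twist":-8,"hand":255},{"x":0,"y":0,"z":0,"twist":-8,"hand":255}])

```text
t: 14.65
eef_pos: [0.4276, -0.1339, 0.3791]
ee_rot: [-3.139, 0.0, 1.012]
wrist_force: [0.5, -0.4, -5.1]
finger_gap: 0.023
```

Call:
jog_arm(targets=[{"x":0,"y":0,"z":0,"twist":-8,"hand":255},{"x":0,"y":0,"z":0,"twist":-8,"hand":255},{"x":0,"y":0,"z":0,"twist":-8,"hand":255},{"x":0,"y":0,"z":0,"twist":-8,"hand":255},{"x":0,"y":0,"z":0,"twist":-5,"hand":255},{"x":0,"y":0,"z":0,"twist":0,"hand":255},{"x":0,"y":0,"z":0,"twist":0,"hand":255}])

```text
t: 15.35
eef_pos: [0.4278, -0.134, 0.3797]
ee_rot: [-3.14, -0.001, 1.649]
wrist_force: [-0.4, 0.2, -5.2]
finger_gap: 0.0233
```

```bash
python3 - <<'E'
from h import *
s=ctrl.get_state(); print(s['t'],s['eef_pos'],s['ee_rot'],s['finger_gap'],s['q'])
M=np.array([.4174,.2382]);y=.0865
d=(M-s['eef_pos'][:2]); c,n=np.cos(y),np.sin(y); print('gx',d@[c,n],'gy',d@[-n,c])
E
```

```text
15.35 [ 0.4277579  -0.13400282  0.37972904] [-3.14001720e+00 -8.57175260e-04  1.64908995e+00] 0.023285343146296978 [-4.18057329e-01 -2.93643728e-01  1.63335534e+00  3.56824605e-06
  1.80367458e+00 -4.96350802e-01]
gx 0.02183623315936337 gy 0.37170607352328416
```

Call:
jog_arm(targets=[{"x":20,"y":2,"z":0,"twist":-0.5,"hand":255},{"x":40,"y":3,"z":0,"twist":0,"hand":255},{"x":45,"y":3,"z":0,"twist":0,"hand":255},{"x":45,"y":3,"z":0,"twist":0,"hand":255},{"x":45,"y":3,"z":0,"twist":0,"hand":255},{"x":45,"y":3,"z":0,"twist":0,"hand":255},{"x":45,"y":3,"z":0,"twist":0,"hand":255},{"x":45,"y":2,"z":0,"twist":0,"hand":255},{"x":30,"y":0,"z":0,"twist":0,"hand":255},{"x":12,"y":0,"z":0,"twist":0,"hand":255}])

```text
t: 16.35
eef_pos: [0.4158, 0.241, 0.38]
ee_rot: [-3.14, -0.0, 1.661]
wrist_force: [-0.4, -0.5, -5.2]
finger_gap: 0.0234
```

Call:
jog_arm(targets=[{"x":0,"y":0,"z":20,"twist":0,"hand":255},{"x":0,"y":0,"z":35,"twist":0,"hand":255},{"x":0,"y":0,"z":40,"twist":0,"hand":255},{"x":0,"y":0,"z":40,"twist":0,"hand":255},{"x":0,"y":0,"z":40,"twist":0,"hand":255},{"x":0,"y":0,"z":40,"twist":0,"hand":255},{"x":0,"y":0,"z":30,"twist":0,"hand":255},{"x":0,"y":0,"z":0,"twist":0,"hand":255},{"x":0,"y":0,"z":0,"twist":0,"hand":255},{"x":0,"y":0,"z":0,"twist":0,"hand":255}])

```text
t: 17.35
eef_pos: [0.4183, 0.2388, 0.1383]
ee_rot: [3.138, -0.001, 1.66]
wrist_force: [-0.5, 0.5, -4.1]
finger_gap: 0.023
```

```bash
python3 - <<'E'
from h import *
s=ctrl.get_state(); print(s['t'],s['eef_pos'],s['ee_rot'],s['finger_gap'],s['wrist_force'])
M=np.array([.4174,.2382]);y=.0865
d=(M-s['eef_pos'][:2]); c,n=np.cos(y),np.sin(y); print('gx',d@[c,n],'gy',d@[-n,c])
cap('wrist','w10.png'); im,i=cap('side','s10.png'); im=cv2.imread('pics/s10.png'); cv2.imwrite('pics/s10z.png',cv2.resize(im[70:220,200:360],None,fx=5,fy=5,interpolation=cv2.INTER_CUBIC)[:600,:800])
E
```

```text
17.35 [0.41831261 0.23879813 0.13831504] [ 3.13807361e+00 -1.08431848e-03  1.65970248e+00] 0.023001811439762473 [-0.51005429  0.46135208 -4.14642899]
gx -0.0009608695736584192 gy -0.0005170508506021248
```

View pics/w10.png

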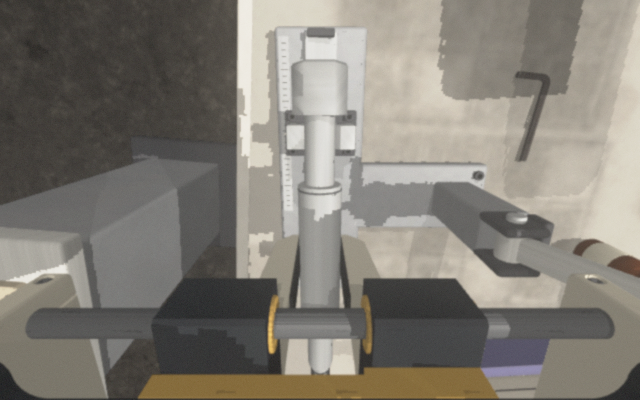

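View pics/s10z.png

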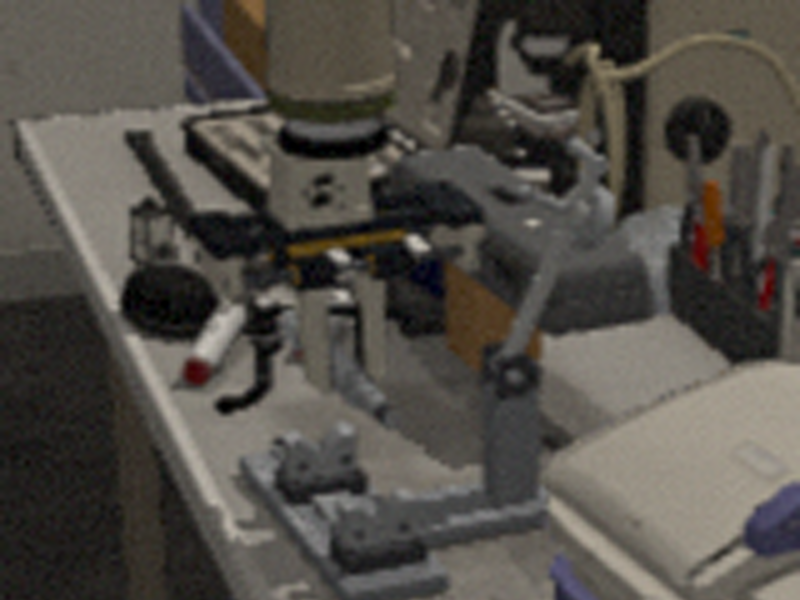

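```bash
python3 - <<'E'
from h import *
i=cams.camera_info('wrist')
c,n=np.cos(.0865),np.sin(.0865); O=np.array([.4173,.2399])
def g(u,v,z):
    d=onz(i,u,v,z)[:2]-O; return (np.array([d@[c,n],d@[-n,c]])*1000).round(1)
print('lug',g(481,225,.131),g(481,225,.116),g(500,275,.1),g(552,225,.131),g(517,218,.116))
print('block',g(286,139,.062),g(355,139,.062),g(320,155,.062),g(320,123,.062))
print('body edge proj', g(575,300,.2))
im=cv2.imread('pics/w10.png'); cv2.imwrite('pics/w10z.png',cv2.resize(im[140:300,430:640],None,fx=3.5,fy=3.5,interpolation=cv2.INTER_CUBIC))
E
```

```text
lug [91.6 19. ] [100.5  12.8] [130.1 -32.4] [131.6  19. ] [121.8  17.4]
block [-24.  59.] [27.3 59.2] [ 1.3 47.2] [ 1.2 70.6]
body edge proj [87.  20.3]
```

View pics/w10z.png

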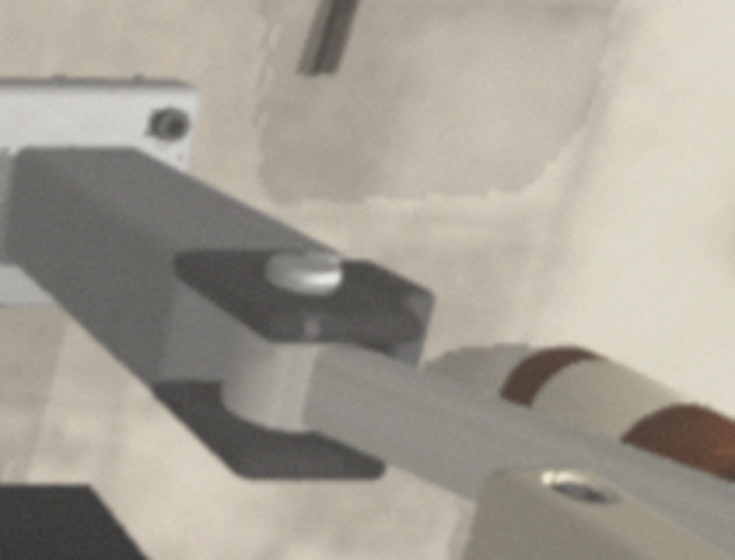

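Call:
jog_arm(targets=[{"x":0,"y":0,"z":25,"twist":0,"hand":255},{"x":0,"y":0,"z":20,"twist":0,"hand":255},{"x":0,"y":0,"z":10,"twist":0,"hand":255},{"x":0,"y":0,"z":0,"twist":0,"hand":255},{"x":0,"y":0,"z":0,"twist":0,"hand":255},{"x":0,"y":0,"z":0,"twist":0,"hand":255}])

```text
t: 18.05
eef_pos: [0.4178, 0.2389, 0.0824]
ee_rot: [3.139, -0.001, 1.661]
wrist_force: [0.4, 0.2, -4.9]
finger_gap: 0.0227
```

```bash
python3 - <<'E'
from h import *
s=ctrl.get_state(); print(s['t'],s['eef_pos'],s['ee_rot'],s['finger_gap'],s['wrist_force'],s['torque'])
cap('wrist','w11.png')
im=cv2.imread('pics/w11.png'); cv2.imwrite('pics/w11z.png',cv2.resize(im[30:250,240:440],None,fx=2.7,fy=2.7,interpolation=cv2.INTER_CUBIC))
E
```

```text
18.05 [0.41781512 0.23889676 0.08237677] [ 3.13915973e+00 -8.31617418e-04  1.66058622e+00] 0.022722688250267815 [ 0.39903837  0.23957976 -4.92648659] [-0.11776942  0.04757659  0.03080119]
```

View pics/w11z.png

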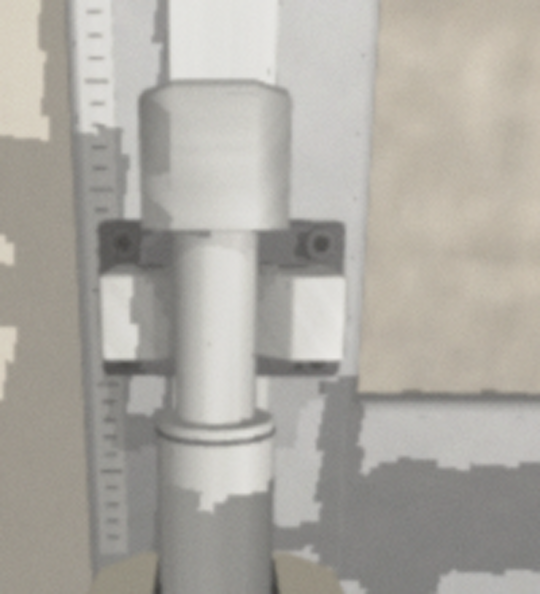

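Call:
jog_arm(targets=[{"x":0,"y":2,"z":6,"twist":0,"hand":255},{"x":0,"y":0,"z":4,"twist":0,"hand":255},{"x":0,"y":0,"z":2,"twist":0,"hand":255},{"x":0,"y":0,"z":0,"twist":0,"hand":255},{"x":0,"y":0,"z":0,"twist":0,"hand":255},{"x":0,"y":0,"z":0,"twist":0,"hand":255}])

```text
t: 18.7
eef_pos: [0.4187, 0.2386, 0.0688]
ee_rot: [-3.142, 0.0, 1.661]
wrist_force: [0.2, 0.2, -5.8]
finger_gap: 0.023
```

Call:
jog_arm(targets=[{"x":0,"y":0,"z":1,"twist":0,"hand":255},{"x":0,"y":0,"z":0,"twist":0,"hand":255}])

```text
t: 18.9
eef_pos: [0.4188, 0.2386, 0.0678]
ee_rot: [3.141, -0.0, 1.661]
wrist_force: [-0.2, 0.4, -4.7]
finger_gap: 0.0233
```

Call:
jog_arm(targets=[{"x":0,"y":0,"z":1,"twist":0,"hand":255},{"x":0,"y":0,"z":0,"twist":0,"hand":255}])

```text
t: 19.1
eef_pos: [0.4189, 0.2386, 0.0669]
ee_rot: [3.141, -0.0, 1.661]
wrist_force: [0.9, -0.1, -3.8]
finger_gap: 0.0231
```

Call:
jog_arm(targets=[{"x":0,"y":0,"z":1,"twist":0,"hand":255},{"x":0,"y":0,"z":0,"twist":0,"hand":255}])

```text
t: 19.3
eef_pos: [0.4191, 0.2387, 0.0664]
ee_rot: [3.141, -0.0, 1.661]
wrist_force: [-1.5, -1.7, 1.7]
finger_gap: 0.0231
```

Call:
jog_arm(targets=[{"x":0,"y":0,"z":0.5,"twist":0,"hand":255},{"x":0,"y":0,"z":0,"twist":0,"hand":255}])

```text
t: 19.5
eef_pos: [0.4191, 0.2387, 0.0664]
ee_rot: [3.141, -0.0, 1.661]
wrist_force: [-3.4, -1.9, 8.6]
finger_gap: 0.0235
```

```bash
python3 - <<'E'
from h import *
s=ctrl.get_state(); print(s['t'],s['eef_pos'],s['ee_rot'],s['finger_gap'],s['wrist_force'],s['torque'])
cap('wrist','w12.png')
im=cv2.imread('pics/w12.png'); cv2.imwrite('pics/w12z.png',cv2.resize(im[20:260,220:440],None,fx=2.5,fy=2.5,interpolation=cv2.INTER_CUBIC))
E
```

```text
19.5 [0.41914057 0.23874343 0.06637   ] [ 3.14077497e+00 -2.37095806e-04  1.66058373e+00] 0.023460912961000637 [-3.41664525 -1.90949943  8.55731805] [-0.43981584  0.65795308 -0.1275772 ]
```

View pics/w12z.png

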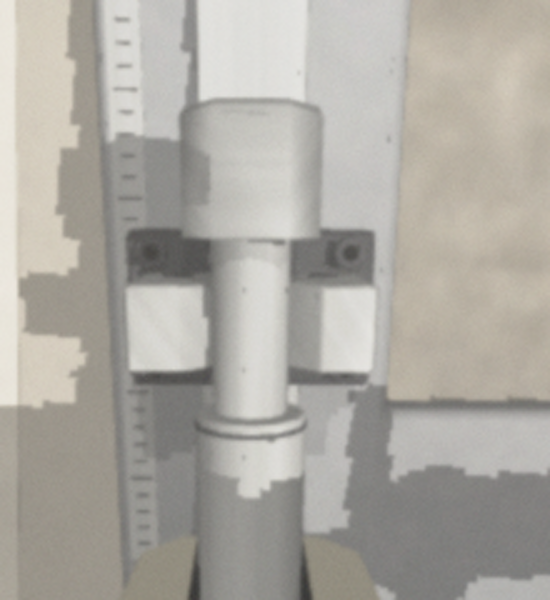

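Call:
jog_arm(targets=[{"x":0,"y":0,"z":0,"twist":0,"hand":185},{"x":0,"y":0,"z":0,"twist":0,"hand":170},{"x":0,"y":0,"z":0,"twist":0,"hand":150},{"x":0,"y":0,"z":0,"twist":0,"hand":150},{"x":0,"y":0,"z":0,"twist":0,"hand":150},{"x":0,"y":0,"z":0,"twist":0,"hand":150}])

```text
t: 20.15
eef_pos: [0.4186, 0.2385, 0.0652]
ee_rot: [-3.141, 0.0, 1.661]
wrist_force: [-1.1, -0.7, -1.2]
finger_gap: 0.0386
```

```bash
python3 - <<'E'
from h import *
s=ctrl.get_state(); print(s['t'],s['eef_pos'],s['ee_rot'],s['finger_gap'],s['wrist_force'],s['torque'])
cap('wrist','w13.png')
E
```

```text
20.15 [0.41863915 0.2385478  0.06520638] [-3.14149951e+00  1.12368697e-05  1.66058716e+00] 0.03858007517351948 [-1.05082462 -0.71080137 -1.21027505] [-0.10234992  0.05091632  0.00383677]
```

View pics/w13.png

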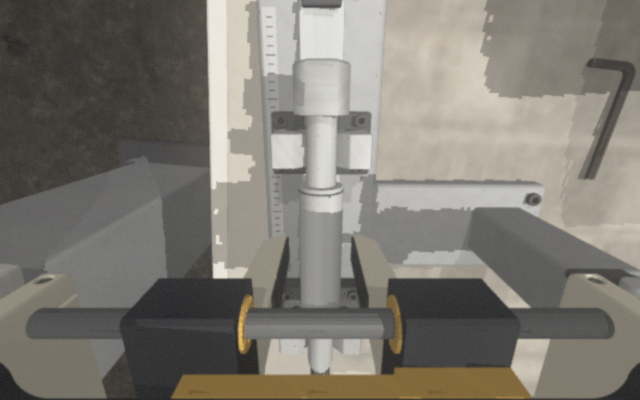

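Call:
jog_arm(targets=[{"x":0,"y":0,"z":-5,"twist":0,"hand":150},{"x":0,"y":0,"z":-15,"twist":0,"hand":150},{"x":0,"y":0,"z":-30,"twist":0,"hand":150},{"x":0,"y":0,"z":-45,"twist":0,"hand":150},{"x":0,"y":0,"z":-45,"twist":0,"hand":150},{"x":0,"y":0,"z":-45,"twist":0,"hand":150},{"x":0,"y":0,"z":-45,"twist":0,"hand":150},{"x":0,"y":0,"z":-45,"twist":0,"hand":150},{"x":0,"y":0,"z":-45,"twist":0,"hand":150},{"x":0,"y":0,"z":-25,"twist":0,"hand":150}])

```text
t: 21.2
eef_pos: [0.419, 0.2387, 0.4153]
ee_rot: [3.136, -0.002, 1.661]
wrist_force: [-0.3, -0.7, 0.1]
finger_gap: 0.0383
```

Call:
jog_arm(targets=[{"x":0,"y":0,"z":0,"twist":0,"hand":150},{"x":0,"y":0,"z":0,"twist":0,"hand":150},{"x":0,"y":0,"z":0,"twist":0,"hand":150}])

```text
t: 21.5
eef_pos: [0.4183, 0.2384, 0.4087]
ee_rot: [-3.139, 0.001, 1.661]
wrist_force: [0.2, 0.4, 0.1]
finger_gap: 0.0384
```

```bash
python3 - <<'E'
from h import *
s=ctrl.get_state(); print(s['t'],s['eef_pos'],s['ee_rot'],s['finger_gap'],s['wrist_force'],s['torque'])
cap('wrist','w14.png'); cap('scene','c14.png');cap('side','s14.png')
for n,(x,y) in {'c14':(210,60),'s14':(220,80)}.items():
    im=cv2.imread(f'pics/{n}.png'); cv2.imwrite(f'pics/{n}z.png',cv2.resize(im[y:y+120,x:x+160],None,fx=5,fy=5,interpolation=cv2.INTER_CUBIC))
E
```

```text
21.5 [0.4182615  0.23837517 0.40869745] [-3.13928288e+00  7.92588229e-04  1.66064681e+00] 0.038414736029745905 [0.23258547 0.36922902 0.12724439] [-0.07663994  0.10208485 -0.05413248]
```

View pics/w14.png

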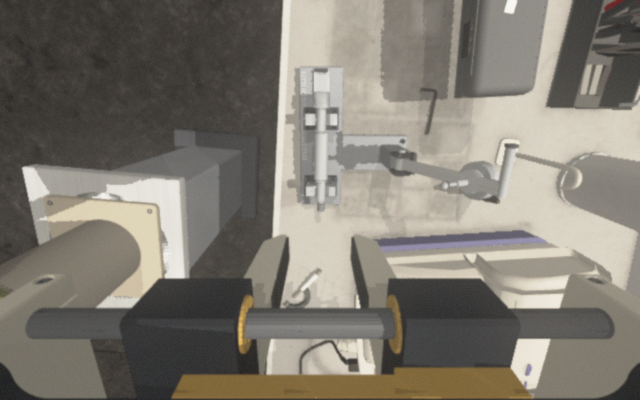

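View pics/c14z.png

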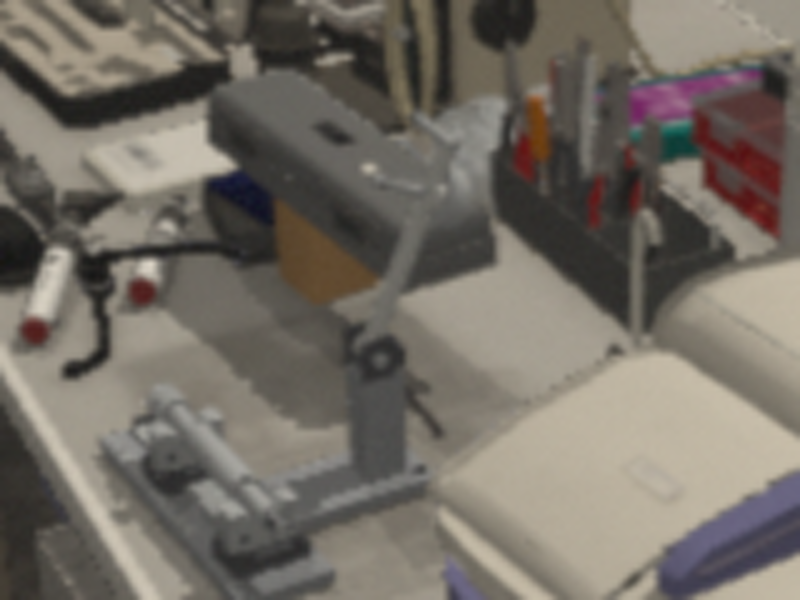

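View pics/s14z.png

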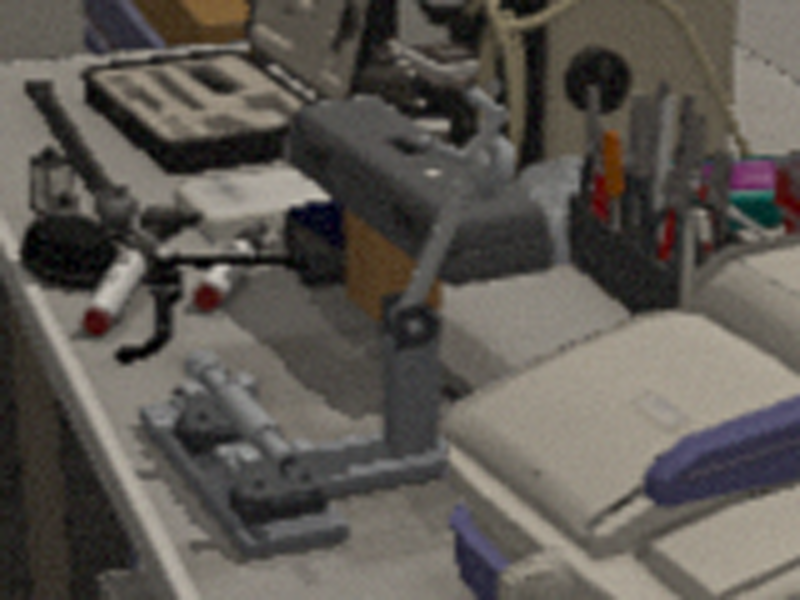

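```bash
python3 - <<'E'
from h import *
i=cams.camera_info('wrist')
im=cv2.imread('pics/w14.png'); cv2.imwrite('pics/w14z.png',cv2.resize(im[120:220,370:530],None,fx=5,fy=5,interpolation=cv2.INTER_CUBIC))
c,n=np.cos(.0865),np.sin(.0865); O=np.array([.4177,.2399])
G=np.array([[c,n,0],[-n,c,0],[0,0,1]])
def cyl(u,v):
    C,d=ray(i,u,v); C=G@(C-np.r_[O,0]); d=G@d
    a=C[[0,2]]-[.120,.116]; b=d[[0,2]]
    k=np.roots([b@b,2*a@b,a@a-.158**2]).min(); P=C+k*d; return P*1000,np.arctan2(P[2]-.116,.120-P[0])
for p in [(497,197),(503,172),(505,172),(509,149)]: print(p,*cyl(*p))
E
```

```text
(497, 197) [184.99750364  -8.51026397 260.01154301] 1.9947601959901209
(503, 172) [186.65206409  17.92488996 259.25328043] 2.006279477301571
(505, 172) [189.57554059  17.62661684 257.8564209 ] 2.0267864894394987
(509, 149) [188.81201484  41.11780967 258.22836079] 2.0214111651243414
```

View pics/w14z.png

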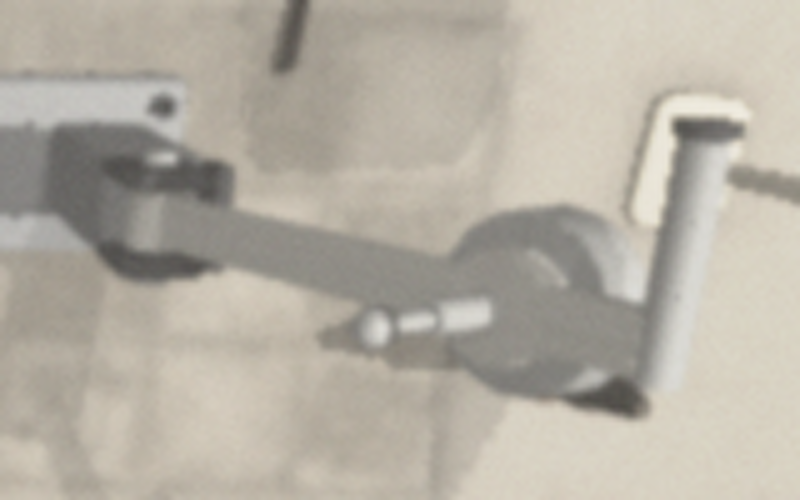

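```bash
python3 - <<'E'
from h import *
sc,si=cams.camera_info('scene'),cams.camera_info('side')
c,n=np.cos(.0865),np.sin(.0865); O=np.array([.4188,.2402])
def T(a,b):
    P,e=tri(sc,(210+a[0]/5,60+a[1]/5),si,(220+b[0]/5,80+b[1]/5)); d=P[:2]-O
    print(P.round(3),'err',round(e*1000,1),'g',[(d@[c,n]).round(3),(d@[-n,c]).round(3)])
T((490,115),(570,170)) # grey round thing top
T((490,215),(545,215)) # box corner
T((422,118),(480,95))  # bar tip?
T((375,355),(410,325)) # hinge
T((440,185),(505,150))
w=cams.camera_info('wrist')
for u,v in [(503,146),(511.6,145),(508,168),(502.6,197)]:
    C,d=ray(w,u,v);G=np.array([[c,n,0],[-n,c,0],[0,0,1]]);C=G@(C-np.r_[O,0]);d=G@d
    a=C[[0,2]]-[.120,.116]; b=d[[0,2]]
    k=np.roots([b@b,2*a@b,a@a-.158**2]).min(); P=C+k*d; print((u,v),P*1000,np.arctan2(P[2]-.116,.120-P[0]))
E
```

```text
[0.832 0.666 0.059] err 5.5 g [np.float64(0.449), np.float64(0.388)]
[0.684 0.346 0.143] err 1.6 g [np.float64(0.274), np.float64(0.083)]
[0.616 0.307 0.253] err 1.9 g [np.float64(0.202), np.float64(0.05)]
[0.544 0.241 0.113] err 2.1 g [np.float64(0.125), np.float64(-0.01)]
[0.612 0.258 0.226] err 12.6 g [np.float64(0.194), np.float64(0.001)]
(503, 146) [178.31348568  44.46462709 262.84528385] 1.9488074034214058
(511.6, 145) [189.80043611  44.81916509 257.7458963 ] 2.0283724811944372
(508, 168) [191.23810449  21.41872702 257.02883559] 2.0385406880996877
(502.6, 197) [191.82748972  -9.70564861 256.72956946] 2.0427243032953903
```

Call:
jog_arm(targets=[{"x":6,"y":30,"z":0,"twist":0,"hand":150},{"x":6,"y":40,"z":0,"twist":0,"hand":150},{"x":6,"y":40,"z":0,"twist":0,"hand":150},{"x":6,"y":40,"z":0,"twist":0,"hand":150},{"x":6,"y":30,"z":20,"twist":0,"hand":150},{"x":2,"y":11,"z":30,"twist":0,"hand":150},{"x":0,"y":0,"z":20,"twist":0,"hand":150},{"x":0,"y":0,"z":0,"twist":0,"hand":150},{"x":0,"y":0,"z":0,"twist":0,"hand":150},{"x":0,"y":0,"z":0,"twist":0,"hand":150}])

```text
t: 22.65
eef_pos: [0.6062, 0.2877, 0.3424]
ee_rot: [3.139, -0.001, 1.661]
wrist_force: [0.6, 0.2, 0.4]
finger_gap: 0.0386
```

```bash
python3 - <<'E'
from h import *
s=ctrl.get_state(); print(s['t'],s['eef_pos'],s['ee_rot'],s['finger_gap'],s['wrist_force'],s['torque'])
cap('wrist','w15.png')
E
```

```text
22.65 [0.6062323  0.28773662 0.34241633] [ 3.13909309e+00 -7.18767798e-04  1.66076211e+00] 0.038588317893201274 [0.64975116 0.20043379 0.4086771 ] [-0.07051917  0.07460155  0.04717444]
```

View pics/w15.png

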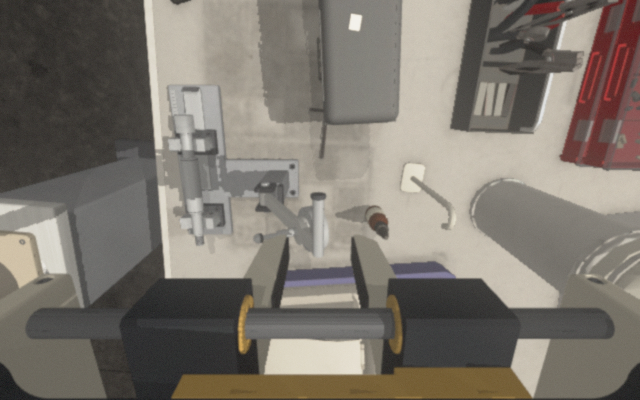

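```bash
python3 - <<'E'
from h import *
i2=cams.camera_info('wrist'); s=ctrl.get_state()
T2=np.eye(4);T2[:3,:3]=R.from_euler('xyz',s['ee_rot']).as_matrix();T2[:3,3]=s['eef_pos']
E2=np.eye(4);E2[:3,:3]=cv2.Rodrigues(np.array(i2['rvec']))[0];E2[:3,3]=np.array(i2['tvec'])
X=E2@T2
T1=np.eye(4);T1[:3,:3]=R.from_euler('xyz',[-3.13928,.00079,1.66065]).as_matrix();T1[:3,3]=[.41826,.23838,.40870]
E1=X@np.linalg.inv(T1); i1=dict(i2); i1['rvec']=cv2.Rodrigues(E1[:3,:3])[0].ravel(); i1['tvec']=E1[:3,3]
c,n=np.cos(.0865),np.sin(.0865); O=np.array([.4188,.2402])
for nm,a,b in [('cyl',(562,178),(473,200)),('bar tip',(511.6,145),(318,196)),('bar base',(502.6,197),(319,255)),('box',(460,95),(322,120)),('hinge',(405,152),(268,187))]:
    P,e=tri(i1,a,i2,b); d=P[:2]-O; print(nm,P.round(4),round(e*1000,1),(d@[c,n]).round(4),(d@[-n,c]).round(4))
for u,v in [(318.5,196),(318.5,225)]:
    C,d=ray(i2,u,v);G=np.array([[c,n,0],[-n,c,0],[0,0,1]]);C=G@(C-np.r_[O,0]);d=G@d
    a=C[[0,2]]-[.120,.116]; b=d[[0,2]]
    k=np.roots([b@b,2*a@b,a@a-.158**2]).min(); P=C+k*d; print((u,v),P*1000,np.arctan2(P[2]-.116,.120-P[0]))
d=s['eef_pos'][:2]-O;print('tcp g',d@[c,n],d@[-n,c])
E
```

```text
cyl [0.8817 0.2347 0.0014] 9.4 0.4607 -0.0455
bar tip [0.604  0.3011 0.2581] 0.4 0.1897 0.0447
bar base [0.6096 0.2476 0.2585] 0.1 0.1908 -0.0091
box [0.6042 0.3537 0.1163] 2.1 0.1945 0.097
hinge [0.5416 0.2662 0.1191] 2.5 0.1246 0.0153
(318.5, 196) [190.19065344  44.33070576 257.55307192] 2.0311272888593344
(318.5, 225) [190.24874502  18.69945517 257.52425171] 2.031537717925702
tcp g 0.1909628036808076 0.031215146267690085
```

Call:
jog_arm(targets=[{"x":0,"y":-1,"z":25,"twist":0,"hand":150},{"x":0,"y":0,"z":30,"twist":0,"hand":150},{"x":0,"y":0,"z":15,"twist":0,"hand":150},{"x":0,"y":0,"z":5,"twist":0,"hand":150},{"x":0,"y":0,"z":0,"twist":0,"hand":150},{"x":0,"y":0,"z":0,"twist":0,"hand":150},{"x":0,"y":0,"z":0,"twist":0,"hand":150}], grip_force=8)

```text
t: 23.4
eef_pos: [0.6058, 0.2878, 0.2674]
ee_rot: [3.139, -0.001, 1.661]
wrist_force: [-0.2, -0.7, 0.1]
finger_gap: 0.0385
```

```bash
python3 - <<'E'
from h import *
s=ctrl.get_state(); print(s['t'],s['eef_pos'],s['ee_rot'],s['finger_gap'],s['wrist_force'],s['torque'])
cap('wrist','w16.png')
E
```

```text
23.4 [0.60579086 0.28775227 0.26735132] [ 3.13883050e+00 -8.06434386e-04  1.66059793e+00] 0.03849677931998958 [-0.23051921 -0.7444068   0.08720864] [-0.06773878  0.06882632 -0.00545128]
```

View pics/w16.png

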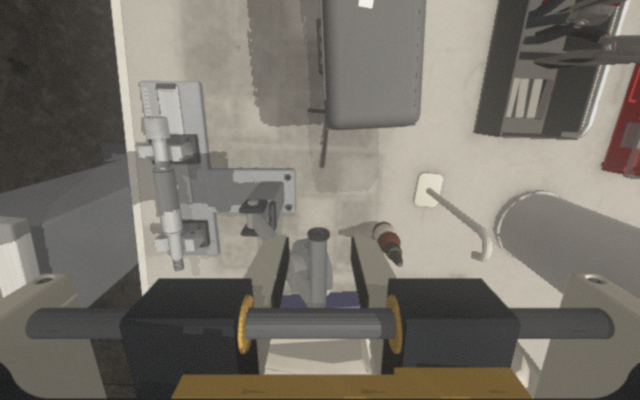

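Call:
jog_arm(targets=[{"x":0,"y":0,"z":3,"twist":0,"hand":200},{"x":0,"y":0,"z":0,"twist":0,"hand":255},{"x":0,"y":0,"z":0,"twist":0,"hand":255},{"x":0,"y":0,"z":0,"twist":0,"hand":255},{"x":0,"y":0,"z":0,"twist":0,"hand":255},{"x":0,"y":0,"z":0,"twist":0,"hand":255},{"x":0,"y":0,"z":0,"twist":0,"hand":255}])

```text
t: 24.15
eef_pos: [0.605, 0.2874, 0.2622]
ee_rot: [-3.141, 0.0, 1.661]
wrist_force: [-0.1, 1.0, 0.0]
finger_gap: 0.0094
```

```bash
python3 - <<'E'
from h import *
s=ctrl.get_state(); print(s['t'],s['eef_pos'],s['finger_gap'],s['wrist_force'])
c,n=np.cos(.0865),np.sin(.0865); O=np.array([.4188,.2402])
d=s['eef_pos'][:2]-O;print('tcp g',d@[c,n],d@[-n,c])
a0=2.032; P=lambda a:np.array([120-158*np.cos(a),116+158*np.sin(a)])
k=np.linspace(a0,0,41); Q=np.array([P(a) for a in k]); D=np.diff(Q,axis=0)
cum=np.round(Q-Q[0]); 
for j in range(40): print(round(k[j+1],3),'y',cum[j+1,0]-cum[j,0],'z',-(cum[j+1,1]-cum[j,1]))
E
```

```text
24.15 [0.60502102 0.28742957 0.26221687] 0.009389680573056227 [-0.13258843  0.95341623  0.03563192]
tcp g 0.18960504629094638 0.030964947026790545
1.981 y -7.0 z -3.0
1.93 y -8.0 z -3.0
1.88 y -7.0 z -3.0
1.829 y -8.0 z -2.0
1.778 y -8.0 z -2.0
1.727 y -8.0 z -2.0
1.676 y -8.0 z -1.0
1.626 y -8.0 z -0.0
1.575 y -8.0 z -1.0
1.524 y -8.0 z 1.0
1.473 y -8.0 z -0.0
1.422 y -8.0 z 1.0
1.372 y -8.0 z 2.0
1.321 y -7.0 z 1.0
1.27 y -8.0 z 3.0
1.219 y -8.0 z 2.0
1.168 y -7.0 z 3.0
1.118 y -7.0 z 3.0
1.067 y -8.0 z 4.0
1.016 y -7.0 z 4.0
0.965 y -6.0 z 5.0
0.914 y -7.0 z 4.0
0.864 y -6.0 z 5.0
0.813 y -6.0 z 6.0
0.762 y -6.0 z 5.0
0.711 y -5.0 z 6.0
0.66 y -5.0 z 7.0
0.61 y -5.0 z 6.0
0.559 y -4.0 z 7.0
0.508 y -4.0 z 7.0
0.457 y -4.0 z 7.0
0.406 y -3.0 z 7.0
0.356 y -3.0 z 7.0
0.305 y -3.0 z 8.0
0.254 y -2.0 z 8.0
0.203 y -2.0 z 8.0
0.152 y -1.0 z 8.0
0.102 y -1.0 z 7.0
0.051 y -1.0 z 8.0
0.0 y 0.0 z 8.0
```

Call:
jog_arm(targets=[{"x":0,"y":-7,"z":-3,"twist":0,"hand":255},{"x":0,"y":-8,"z":-3,"twist":0,"hand":255},{"x":0,"y":-7,"z":-3,"twist":0,"hand":255},{"x":0,"y":-8,"z":-2,"twist":0,"hand":255},{"x":0,"y":-8,"z":-2,"twist":0,"hand":255},{"x":0,"y":-8,"z":-2,"twist":0,"hand":255},{"x":0,"y":-8,"z":-1,"twist":0,"hand":255},{"x":0,"y":-8,"z":0,"twist":0,"hand":255},{"x":0,"y":-8,"z":-1,"twist":0,"hand":255},{"x":0,"y":-8,"z":1,"twist":0,"hand":255}])

```text
t: 25.15
eef_pos: [0.5267, 0.2806, 0.2787]
ee_rot: [3.141, -0.0, 1.661]
wrist_force: [0.3, 1.2, 5.6]
finger_gap: 0.0098
```

```bash
python3 - <<'E'
from h import *
s=ctrl.get_state(); print(s['t'],s['eef_pos'],s['finger_gap'],s['wrist_force'])
c,n=np.cos(.0865),np.sin(.0865); O=np.array([.4188,.2402])
d=s['eef_pos'][:2]-O;print('tcp g',d@[c,n],d@[-n,c])
cap('wrist','w17.png')
E
```

```text
25.15 [0.52673962 0.2805849  0.27870085] 0.00979601611799051 [0.2898345  1.24223122 5.62397395]
tcp g 0.1110249911439771 0.030908772139205738
```

View pics/w17.png

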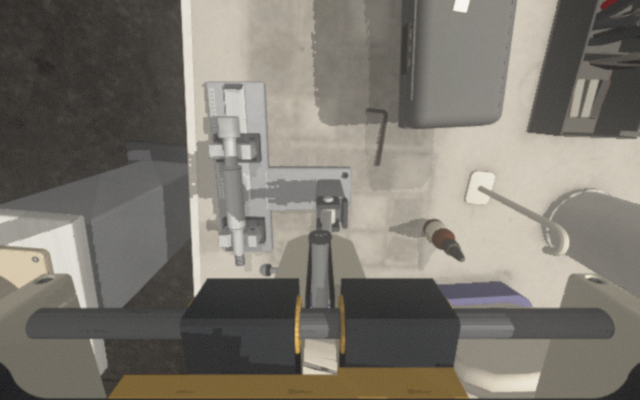

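Call:
jog_arm(targets=[{"x":0,"y":-8,"z":0,"twist":0,"hand":255},{"x":0,"y":-8,"z":1,"twist":0,"hand":255},{"x":0,"y":-8,"z":2,"twist":0,"hand":255},{"x":0,"y":-7,"z":1,"twist":0,"hand":255},{"x":0,"y":-8,"z":3,"twist":0,"hand":255},{"x":0,"y":-8,"z":2,"twist":0,"hand":255},{"x":0,"y":-7,"z":3,"twist":0,"hand":255},{"x":0,"y":-7,"z":3,"twist":0,"hand":255},{"x":0,"y":-8,"z":4,"twist":0,"hand":255},{"x":0,"y":-7,"z":4,"twist":0,"hand":255}])

```text
t: 26.2
eef_pos: [0.451, 0.2736, 0.2549]
ee_rot: [-3.141, -0.0, 1.661]
wrist_force: [1.4, 3.2, -1.3]
finger_gap: 0.0095
```

```bash
python3 - <<'E'
from h import *
s=ctrl.get_state(); print(s['t'],s['eef_pos'],s['finger_gap'],s['wrist_force'])
c,n=np.cos(.0865),np.sin(.0865); O=np.array([.4188,.2402])
d=s['eef_pos'][:2]-O;g=d@[c,n];print('tcp g',g,d@[-n,c]); a=np.arccos((.12-g)/.158); print('a',a,'bar z',.116+.158*np.sin(a))
cap('wrist','w18.png')
E
```

```text
26.2 [0.45098977 0.27361787 0.25485128] 0.009477028408613674 [ 1.35372976  3.24820731 -1.26938962]
tcp g 0.034956461822272876 0.030511979972049602
a 1.002436759201087 bar z 0.24916004135705827
```

View pics/w18.png

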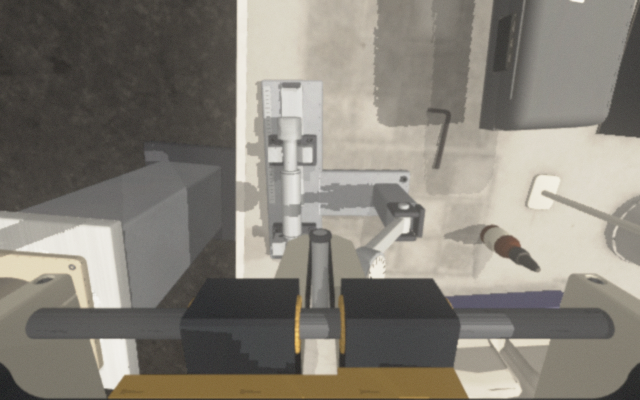

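Call:
jog_arm(targets=[{"x":0,"y":-6,"z":5,"twist":0,"hand":255},{"x":0,"y":-7,"z":4,"twist":0,"hand":255},{"x":0,"y":-6,"z":5,"twist":0,"hand":255},{"x":0,"y":-6,"z":6,"twist":0,"hand":255},{"x":0,"y":-6,"z":5,"twist":0,"hand":255},{"x":0,"y":-5,"z":6,"twist":0,"hand":255},{"x":0,"y":-5,"z":7,"twist":0,"hand":255},{"x":0,"y":-5,"z":6,"twist":0,"hand":255},{"x":0,"y":-4,"z":7,"twist":0,"hand":255},{"x":0,"y":-4,"z":7,"twist":0,"hand":255}])

```text
t: 27.25
eef_pos: [0.3974, 0.2687, 0.1967]
ee_rot: [-3.141, 0.0, 1.661]
wrist_force: [-0.8, 1.9, 0.4]
finger_gap: 0.0095
```

```bash
python3 - <<'E'
from h import *
s=ctrl.get_state(); print(s['t'],s['eef_pos'],s['finger_gap'],s['wrist_force'])
c,n=np.cos(.0865),np.sin(.0865); O=np.array([.4188,.2402])
d=s['eef_pos'][:2]-O;g=d@[c,n];print('tcp g',g,d@[-n,c]); a=np.arccos((.12-g)/.158); print('a',a,'bar z',.116+.158*np.sin(a))
cap('wrist','w19.png');cap('side','s19.png')
im=cv2.imread('pics/s19.png'); cv2.imwrite('pics/s19z.png',cv2.resize(im[80:200,220:380],None,fx=5,fy=5,interpolation=cv2.INTER_CUBIC))
E
```

```text
27.25 [0.39739558 0.26869123 0.19665801] 0.009543295720709517 [-0.78235258  1.89242899  0.41799371]
tcp g -0.01886297873656426 0.03023387830550295
a 0.4972878382060026 bar z 0.19137289391026796
```

View pics/w19.png

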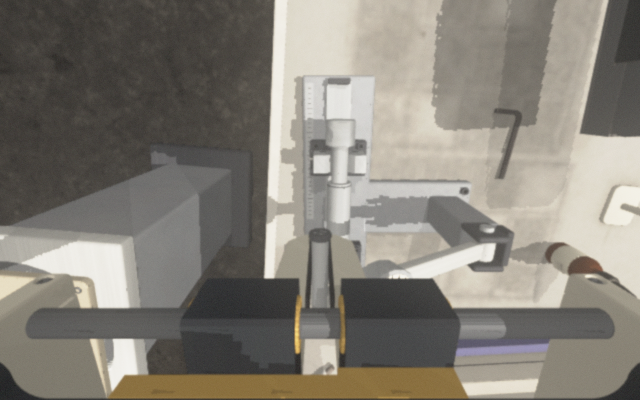

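View pics/s19z.png

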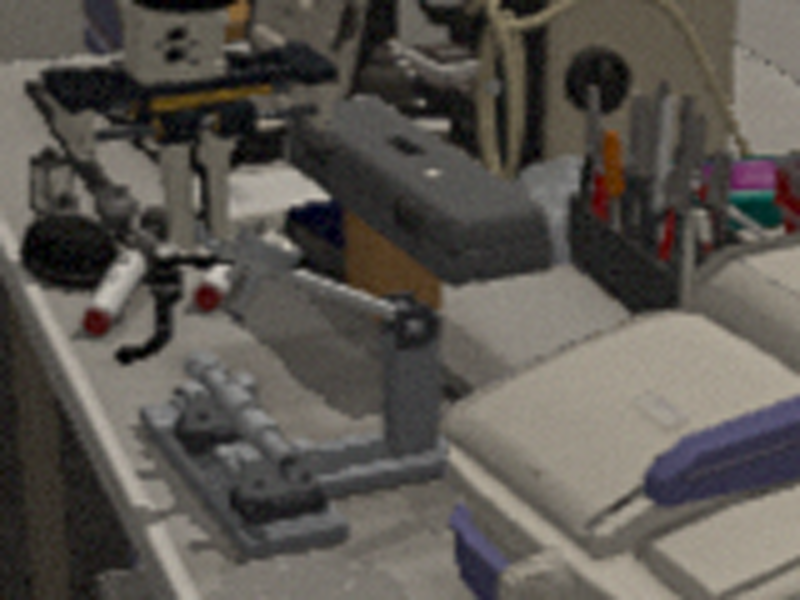

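Call:
jog_arm(targets=[{"x":0,"y":-4,"z":7,"twist":0,"hand":255},{"x":0,"y":-3,"z":7,"twist":0,"hand":255},{"x":0,"y":-3,"z":7,"twist":0,"hand":255},{"x":0,"y":-3,"z":8,"twist":0,"hand":255},{"x":0,"y":-2,"z":8,"twist":0,"hand":255},{"x":0,"y":-2,"z":8,"twist":0,"hand":255},{"x":0,"y":-1,"z":8,"twist":0,"hand":255},{"x":0,"y":-1,"z":7,"twist":0,"hand":255},{"x":0,"y":0,"z":3,"twist":0,"hand":255},{"x":0,"y":0,"z":0,"twist":0,"hand":255}])

```text
t: 28.35
eef_pos: [0.3788, 0.2671, 0.1337]
ee_rot: [-3.141, 0.0, 1.661]
wrist_force: [3.2, 1.8, -2.9]
finger_gap: 0.0095
```

Call:
jog_arm(targets=[{"x":0,"y":0,"z":2,"twist":0,"hand":255},{"x":0,"y":0,"z":2,"twist":0,"hand":255},{"x":0,"y":0,"z":2,"twist":0,"hand":255},{"x":0,"y":0,"z":0,"twist":0,"hand":255}])

```text
t: 28.75
eef_pos: [0.3785, 0.267, 0.1278]
ee_rot: [-3.141, 0.0, 1.661]
wrist_force: [-1.2, 1.7, -1.5]
finger_gap: 0.0092
```

```bash
python3 - <<'E'
from h import *
s=ctrl.get_state(); print(s['t'],s['eef_pos'],s['finger_gap'],s['wrist_force'])
c,n=np.cos(.0865),np.sin(.0865); O=np.array([.4188,.2402])
d=s['eef_pos'][:2]-O;g=d@[c,n];print('tcp g',g,d@[-n,c])
E
```

```text
28.75 [0.37853457 0.26701872 0.1278088 ] 0.009219283181305573 [-1.16372829  1.66217797 -1.46114893]
tcp g -0.03779795695713721 0.030197065340334953
```

Call:
jog_arm(targets=[{"x":0,"y":0,"z":2,"twist":0,"hand":255},{"x":0,"y":0,"z":1,"twist":0,"hand":255},{"x":0,"y":0,"z":1,"twist":0,"hand":255},{"x":0,"y":0,"z":0,"twist":0,"hand":255}])

```text
t: 29.15
eef_pos: [0.3785, 0.267, 0.1239]
ee_rot: [-3.141, 0.0, 1.661]
wrist_force: [-4.5, 1.5, -2.0]
finger_gap: 0.0096
```

Call:
jog_arm(targets=[{"x":0,"y":0,"z":1,"twist":0,"hand":255},{"x":0,"y":0,"z":1,"twist":0,"hand":255},{"x":0,"y":0,"z":0,"twist":0,"hand":255}])

```text
t: 29.45
eef_pos: [0.3785, 0.2671, 0.1225]
ee_rot: [-3.141, 0.0, 1.661]
wrist_force: [-6.3, 0.1, 4.3]
finger_gap: 0.0097
```

Call:
jog_arm(targets=[{"x":0,"y":0,"z":1,"twist":0,"hand":255},{"x":0,"y":0,"z":0,"twist":0,"hand":255}])

```text
t: 29.65
eef_pos: [0.3786, 0.2671, 0.122]
ee_rot: [-3.141, 0.0, 1.661]
wrist_force: [-8.9, -1.5, 7.6]
finger_gap: 0.0097
```

Call:
jog_arm(targets=[{"x":0,"y":-0.7,"z":0,"twist":0,"hand":255},{"x":0,"y":0,"z":0,"twist":0,"hand":215},{"x":0,"y":0,"z":0,"twist":0,"hand":205},{"x":0,"y":0,"z":0,"twist":0,"hand":205},{"x":0,"y":0,"z":0,"twist":0,"hand":205}])

```text
t: 30.15
eef_pos: [0.3785, 0.267, 0.1213]
ee_rot: [3.141, 0.0, 1.66]
wrist_force: [0.2, 0.2, 0.8]
finger_gap: 0.0183
```

```bash
python3 - <<'E'
from h import *
s=ctrl.get_state(); print(s['t'],s['eef_pos'],s['finger_gap'],s['wrist_force'],s['torque'])
cap('wrist','w20.png')
E
```

```text
30.15 [0.37852339 0.26700906 0.12130622] 0.01826258814645999 [0.2268993  0.22917698 0.82455521] [-0.07498353  0.08748305 -0.00161967]
```

View pics/w20.png

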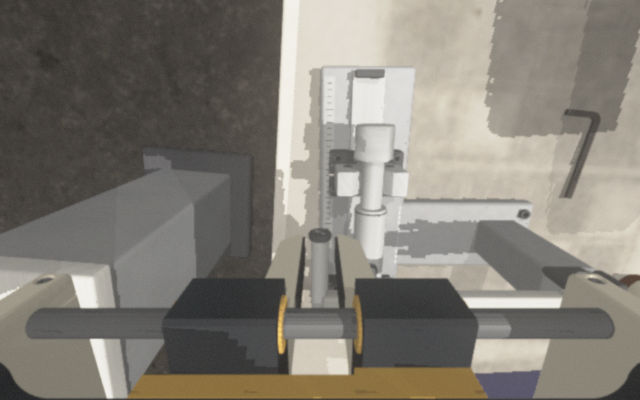

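Call:
jog_arm(targets=[{"x":0,"y":0,"z":-5,"twist":0,"hand":205},{"x":0,"y":0,"z":-10,"twist":0,"hand":205},{"x":0,"y":0,"z":-20,"twist":0,"hand":205},{"x":0,"y":0,"z":-40,"twist":0,"hand":205},{"x":0,"y":0,"z":-45,"twist":0,"hand":205},{"x":0,"y":0,"z":-45,"twist":0,"hand":205},{"x":0,"y":0,"z":-45,"twist":0,"hand":205},{"x":0,"y":0,"z":-30,"twist":0,"hand":205},{"x":0,"y":0,"z":0,"twist":0,"hand":205},{"x":0,"y":0,"z":0,"twist":0,"hand":205}])

```text
t: 31.2
eef_pos: [0.3786, 0.2672, 0.3625]
ee_rot: [3.139, -0.001, 1.661]
wrist_force: [-1.0, 0.4, -0.4]
finger_gap: 0.0183
```

```bash
python3 - <<'E'
from h import *
s=ctrl.get_state(); print(s['t'],s['eef_pos'],s['finger_gap'],s['wrist_force'],s['torque'])
cap('wrist','w21.png')
cap('wrist','w21.png');cap('side','s21.png')
im=cv2.imread('pics/s21.png'); cv2.imwrite('pics/s21z.png',cv2.resize(im[80:200,220:380],None,fx=5,fy=5,interpolation=cv2.INTER_CUBIC))
im=cv2.imread('pics/w21.png'); cv2.imwrite('pics/w21z.png',cv2.resize(im[60:260,270:500],None,fx=3,fy=3,interpolation=cv2.INTER_CUBIC))
E
```

```text
31.2 [0.37856368 0.26718156 0.36252116] 0.01825593133065505 [-0.95657398  0.40234475 -0.38730409] [-0.10092952  0.01229961  0.06348052]
```

View pics/w21z.png

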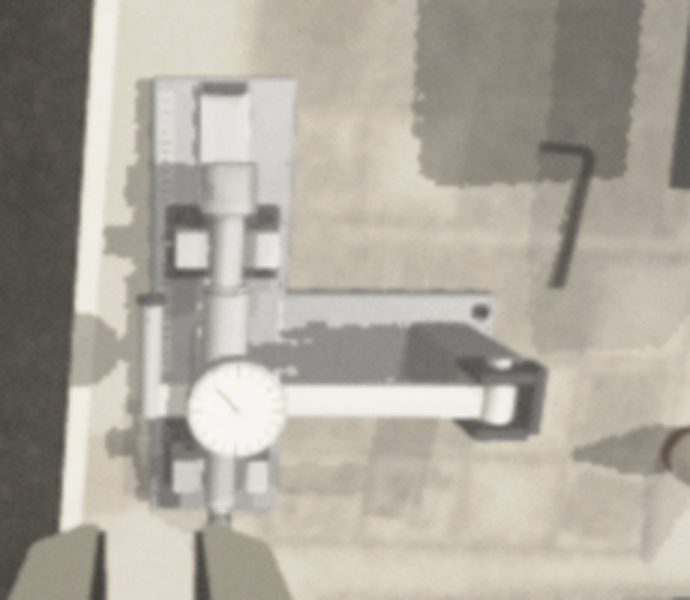

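View pics/s21z.png

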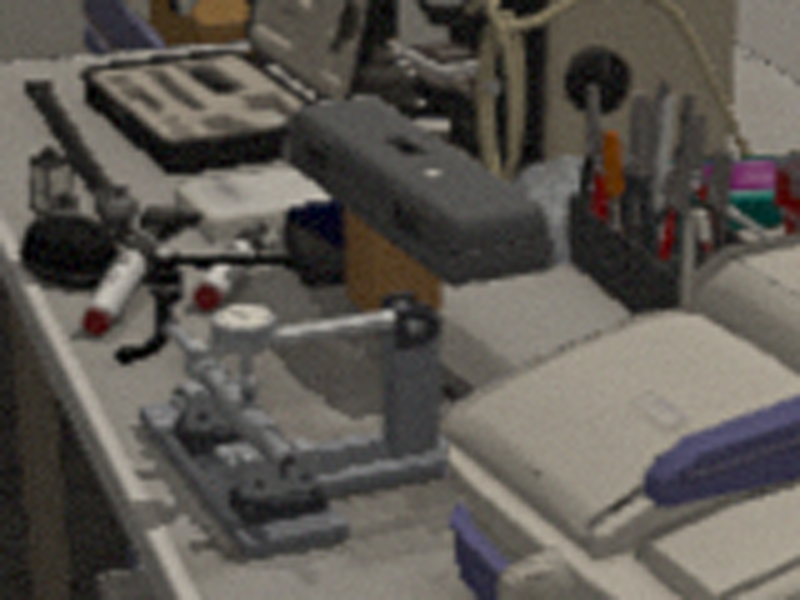

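```bash
python3 - <<'E'
from h import *
i=cams.camera_info('wrist')
c,n=np.cos(.0865),np.sin(.0865); O=np.array([.4188,.2402])
def g(x,y,z):
    d=onz(i,270+x/3,60+y/3,z)[:2]-O; return (np.array([d@[c,n],d@[-n,c]])*1000).round(1)
for nm,p in {'hex front':(230,212,.0593),'shoulder':(226,291,.07),'neck':(228,250,.0593),'thread end':(219.5,518,.0593),'neck2':(221.5,470,.0593),'dial':(237,409,.14),'bar':(152,350,.116),'slide blk':(228,250,.062),'fix blk':(220,475,.062)}.items(): print(nm,g(*p))
a,b=cv2.imread('pics/scene0.png').astype(int),None
cap('scene','c22.png'); b=cv2.imread('pics/c22.png').astype(int)
for nm,(x,y) in {'mic':(270,195),'head':(345,305),'lens':(275,222)}.items():
    print(nm,np.abs(a-b)[y:y+45,x:x+50].mean().round(2))
E
```

```text
hex front [ 0.4 77.7]
shoulder [-1.3 40.5]
neck [-0.  59.2]
thread end [ -0.3 -86.3]
neck2 [  0.  -58.2]
dial [-1.1  1.2]
bar [-37.8  21.4]
slide blk [-0.2 59.5]
fix blk [ -0.9 -60. ]
mic 5.2
head 1.08
lens 7.23
```

View pics/c22.png

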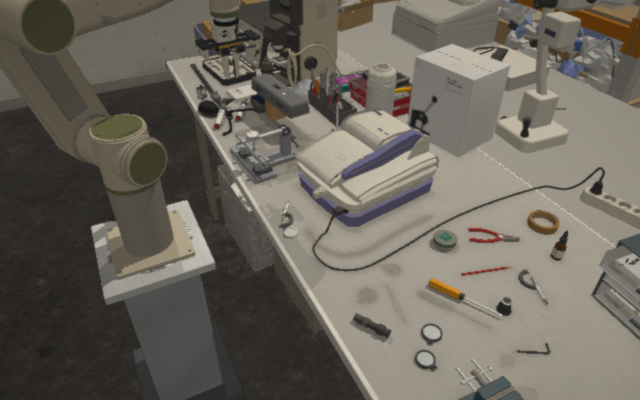

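The micrometer (287,215), lens ring (290,232) and head (371,325) are where they started. The spindle is on the gauge axis and the arm is down, so I'm handing the job in.

```bash
python3 -c "
from station import ctrl
print(ctrl.close_job(), ctrl.get_state()['t'])"
```

```text
the job is handed in; nothing more can be done
the job is handed in; nothing more can be done
```

I slid the vee block until the blocks stood 120 mm apart, then laid the spindle in both vees with the hexagon on the sliding-block side. I lowered the gauge arm by its side bar, about 5 s for the whole swing, let go and lifted clear. The job is handed in; the clock stood at about 31 s of the 72 s allowed.

- **Spindle:** the last wrist picture puts both necks within 1 mm of the gauge axis. The hexagon's front edge reads 77.7 mm along the rail against 78 mm wanted. I did not measure its tilt after letting go. The vees took its weight at the height expected for level seating.
- **Gauge arm:** it came to rest at about the height expected for its stop, which puts the angle near 0.006 rad. The dial sits over the middle of the spindle. I could not measure the plunger's travel directly.
- **Bystanders:** the micrometer, lens ring, instrument head and hex key look unmoved. The pixel comparison differed a little at the micrometer and lens ring, which I took for shadow. The hex key I checked by eye only.
- **Disagreement:** camera and tool readings of the gauge's place differed by 1–2 mm, within the stated calibration. I went by where the spindle seated.

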